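Close the sample pots and press every lid home

ROBOT

A 6-joint arm with a two-finger parallel gripper is mounted at the origin on a cart in front of the work surface, level with it; the furniture and walls round the work are solid. World frame = base frame: x ahead of the robot, y to its left, z up, the work surface at z = 0. Lengths are in mm, angles in rad, forces in N, time in s.
With the tool pointing down it reaches from about 350 to 875 mm from the base axis. Payload 4.2 kg.
Tool frame: the origin (TCP) lies at the very end of the fingers, on their centre line; the grasp point (between the pads) lies 19 mm behind it (arm.grasp_offset is the distance from the TCP to the grasp point, in mm); z points along the fingers, y is the direction in which the jaws open and shut (so a half turn about z gives the same grasp; the last joint's range is limited). The gripper opens to 85 mm and grips with 20 to 120 N. Pads are 22 mm wide; open, the fingers measure 114 mm over their backs; the gripper's body (76 mm by 85 mm) begins 54 mm behind the grasp point. The pads swing forward as they close: fully open they stand 13 mm farther back than shut.
Start: joints at [1.417, 0.385, 0.008, 0, -1.194, -0.259], TCP at [250.701, 572.493, 196.412] pointing down, gripper open.
Joint ranges: [-3.14, 3.14], [-1.21, 2.06], [-1.07, 1.41], [-3.16, 2.05], [-2.99, -0.16], [-3.1, 3.1]. Speed limits (rad/s): [2.79, 2.79, 3.14, 3.14, 3.14, 3.14].

INTERFACE

Orientations are given as a unit quaternion [x, y, z, w].
In Python, from bench import arm gives the robot as it stands.
- The arm moves only by the tool arm_command, never from a script. Its argument "commands" is one flat list of numbers, 4 for each row, row after row: the shift along the tool's x, y, z in m, then the turn about the tool's z in degrees. In form: [tx, ty, tz, roll, tx, ty, tz, roll, ...]. A call has exactly 5 rows; each row shifts and turns the pose as measured when the row begins, along the tool's axes as they then stand; what a row does not reach is not made up. A row lasts 1/10 s, in which the tool goes at most 50 mm and 8.59 degrees, less where a joint would pass 70% of its speed; a pose out of reach is approached as far as the arm can. A call with a gripper value outside its range is refused whole. "jaw" is the opening, from 0 (shut) to 1 (fully open), set as the call begins (left out, the last holds). The fingers move at their own pace and stop on an object; the grip force is fixed at half the most. Time passes only in rows, so rows that do not move let the fingers close, or fill a call up. It gives the time, the measured TCP pose, the force and the opening at its end, in the units of the state.
- arm.read_state(): the state, without advancing time (a new reading comes with each control period).
- arm.get_image(name): name is "scene" or "top" or "wrist"; returns the picture (420x560x3 uint8, red, green, blue); there is no depth.
- arm.camera_info(name): a dict with "camera_matrix" (3x3 intrinsics, pixels), "world_from_camera" (4x4, takes a point from camera to world coordinates). Camera axes: x right, y down, z forward; pixel columns grow to the right and rows downward; lengths in mm; the calibration is good to about 2 mm. The wrist camera is an equidistant fisheye: a pixel r from the principal point sees the ray r / f radians off the axis. A picture is of the moment at which its call begins: read the wrist's pose just before it. camera_info takes no time and is no camera call; for the wrist camera it gives the pose at the moment of the call.
- arm.job_done(): hands the job in, once; it reports no verdict.
Trained networks look in the newest picture that a camera, given by its name, has taken for a name from the list of things; names that differ only in an ending like _2 or _b are one class to them, and where a whole thing is asked for, a point or a joint stands for the part that bears it (a point fixed in the world has none). Each returns a list of dicts, best first, with "confidence" (0 to 1); they miss things now and then, are a little off and sometimes report something else, mostly with a low value. They report only what shows in the picture. A call takes as long as a camera call. They do not tell look-alikes from the thing itself.
- arm.regions_of(camera, target): "mask" (420x560 bool, what is visible of it).
- arm.place_of(camera, target): "centre" ([x, y, z] in mm, in the coordinates of the camera as it stood for that picture, good to about 4 mm: a listed point, or the origin of a listed thing).
The state is a dict: "clock": time; "joints": joint angles; "joint_vel": joint speeds; "joint_efforts": joint torques, N m; "position": TCP position; "ee_rot": TCP orientation; "contact_force": force on the tool from outside, world axes, zero at the start; "wrist_torque": the same for the moment, N m; "gripper_width": finger opening in mm.
Only numpy, scipy, OpenCV 4.12 (cv2) and the standard library are available. Lean on these libraries where they do the work, as an engineer would, in place of code of your own. Each camera call takes 0.05 s, during which the arm holds its last target.

TASK

Get the three white sample pots closed for storage: put the loose blue lid on the open pot, and press down any lid that is not fully home, so that in the end all three lids sit flush on their pots with no orange collar showing. Leave the pots standing where they are and do not disturb the other things around them.

Things in the scene. Friction and masses are not known exactly. Their poses are not given: they have to be found in the camera images.
- pot_a: White round sample pot with a paper band, 62 mm across, 50 mm high to the flat top of its 3.5 mm wall, about 0.25 kg, loose on the worktop. Origin: centre of its underside, z up. Its blue lid is on but stands proud: a band of the orange sealing collar (54 mm across) shows between lid and pot. The pots' places are exchanged from run to run.
- lid_a (a joint): How far pot_a's lid stands above its home position, in m: 0 = fully home (lid edge on the pot's wall), starts at 0.009 to 0.012, at most 0.013. The collar grips: the lid goes down under about 7 N and stays where it is left, and stops hard at 0.
- knob_a (a point): Centre of the flat top of the knob on pot_a's lid. Lid: blue, 62 mm across, 12 mm high, with a round knob 26 mm across and 18 mm high in the middle of its top. The knob's top is 80 mm above the pot's underside when the lid is home.
- pot_b: Same white pot as pot_a, with the same kind of blue lid already fully home (no orange showing). Origin: centre of its underside, z up.
- lid_b (a joint): How far pot_b's lid stands above its home position, in m: 0 = fully home; starts at 0. Same grip (about 7 N) as lid_a.
- knob_b (a point): Centre of the flat top of the knob on pot_b's lid, as knob_a.
- pot_c: Same white pot, open: its orange collar, a thin upright tube 54 mm across outside (slightly tapered in at its top edge), stands 18 mm out of the pot's mouth, so its rim is 68 mm above the pot's underside. Origin: centre of its underside, z up.
- collar_rim (a point): Centre of the upper rim of pot_c's orange collar; it moves down with the collar. Pressed with about 7 N, the collar slides down into the pot and stays where it is left. A lid just set on it stands about 10 mm proud; pressed down 10 mm its edge meets the pot's wall and it stops hard.
- loose_lid: Loose blue lid for pot_c, lying knob up on the worktop, about 40 g. 62 mm across, 12 mm high; underneath, a recess 58 mm across and 8 mm deep that goes over the 54 mm collar. On top in the middle a round knob 26 mm across, 18 mm high (knob from 12 to 30 mm above the lid's lower edge). Origin: centre of the lower edge, z up. Fully home, its origin lies on the axis of pot_c 50 mm above the pot's underside.
- jar: Bystander: clear screw-lid jar with a yellow lid, 54 mm across, 72 mm high. Origin: centre of its underside.
- dish: Bystander: clear petri dish, 61 mm across, 15 mm high. Origin: centre of its underside.
- pad: Bystander: yellow note pad, 76 x 76 x 12 mm. Origin: centre of its underside.
Mind the look-alikes: they are no part of the job. Several things have the shape of the loose_lid; the one meant has the colours described above.

How it is judged:
By the outcome, as a careful person would: the job done as asked, in the order asked, and still so for the second after the job is handed in, with the robot touching nothing.
It also fails if it takes over 48 s, if anything falls off the work surface, if the arm or the gripper's body presses on something with over 40 N, if the wrist force passes 120 N, or if a joint passes its speed limit or range.

## Working session

There is one attempt and no reset: what is moved stays moved. The work goes in short steps, Python scripts to look and compute and a tool call to move; the robot and the scene stay as the last step left them, time stands still between calls to the robot, and variables do not carry over. Pictures are saved under pics/ and viewed, and the job is handed in when it is done.

Besides the shell and the picture viewer there is one more tool, called after "Emit:" as name(argument=value, ...) on one line, values as JSON. arm_command: Moves the arm, as the interface text tells. Its arguments: {"type":"object","properties":{"commands":{"type":"array"},"jaw":{"type":"number"}},"required":["commands"]}

```bash
mkdir -p pics; ls; python3 - <<'E'
from bench import arm
import cv2
s=arm.read_state();print({k:s[k] for k in('clock','position','ee_rot','contact_force','gripper_width')})
for n in("scene","top"):
    im=arm.get_image(n);cv2.imwrite(f"pics/{n}0.png",im[:,:,::-1])
    c=arm.camera_info(n);print(n,c)
E
```

```text
pics
{'clock': 0.0, 'position': array([250.45810988, 571.90180764, 195.31281613]), 'ee_rot': array([ 9.78755454e-01, -2.05028231e-01, -1.84214612e-04,  1.07332052e-03]), 'contact_force': array([-0.10596896, -0.44407139, -0.00853147]), 'gripper_width': 85.52168072545716}
scene {'camera_matrix': array([[500.98550925,   0.        , 280.28841617],
       [  0.        , 500.98550925, 209.21218068],
       [  0.        ,   0.        ,   1.        ]]), 'world_from_camera': array([[ 8.19691901e-01, -3.50998157e-01,  4.52664866e-01,
        -1.29541382e+02],
       [-5.72741232e-01, -5.13988694e-01,  6.38578972e-01,
        -8.60346185e+02],
       [ 8.52458116e-03, -7.82697845e-01, -6.22343486e-01,
         9.41292348e+02],
       [ 0.00000000e+00,  0.00000000e+00,  0.00000000e+00,
         1.00000000e+00]])}
top {'camera_matrix': array([[488.46069685,   0.        , 286.08431447],
       [  0.        , 488.46069685, 217.88476239],
       [  0.        ,   0.        ,   1.        ]]), 'world_from_camera': array([[-2.30318427e-03, -9.88713630e-01,  1.49800043e-01,
         3.05879860e+02],
       [-9.99951319e-01,  3.71436420e-03,  9.14132161e-03,
         2.42666820e+01],
       [-9.59456119e-03, -1.49771696e-01, -9.88674053e-01,
         1.34528691e+03],
       [ 0.00000000e+00,  0.00000000e+00,  0.00000000e+00,
         1.00000000e+00]])}
```

View pics/scene0.png

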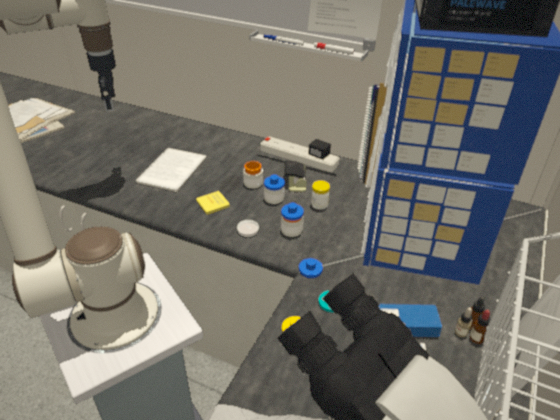

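View pics/top0.png

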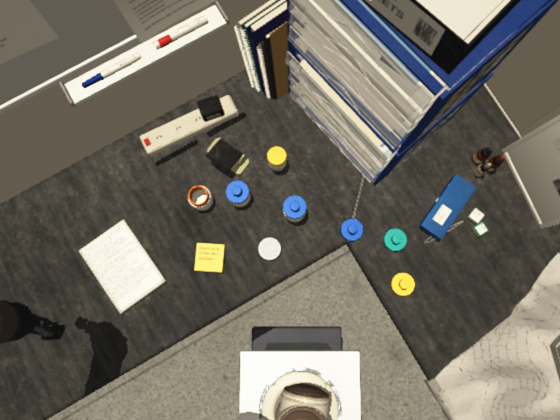

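```bash
cat > h.py <<'E'
import numpy as np,cv2
from bench import arm
def ray(n,u,v):
    c=arm.camera_info(n);K=c['camera_matrix'];T=c['world_from_camera']
    d=T[:3,:3]@np.array([(u-K[0,2])/K[0,0],(v-K[1,2])/K[1,1],1]);return T[:3,3],d
def atz(n,u,v,z):
    o,d=ray(n,u,v);return (o+d*(z-o[2])/d[2])[:2]
def proj(n,p):
    c=arm.camera_info(n);K=c['camera_matrix'];T=c['world_from_camera']
    q=T[:3,:3].T@(np.asarray(p,float)-T[:3,3]);return K[0,0]*q[0]/q[2]+K[0,2],K[1,1]*q[1]/q[2]+K[1,2]
E
python3 - <<'E'
from h import *
a=cv2.imread('pics/top0.png');b=cv2.imread('pics/scene0.png')
cv2.imwrite('pics/c1.png',cv2.resize(a[140:300,180:430],(800,512),interpolation=cv2.INTER_CUBIC))
cv2.imwrite('pics/c2.png',cv2.resize(b[140:340,185:385],(600,600),interpolation=cv2.INTER_CUBIC))
for n in('top','scene'):
  T=arm.camera_info(n)['world_from_camera']
  arm.get_image(n)
  for t in('pot_c','collar_rim','knob_a','pot_a','loose_lid'):
    for r in arm.place_of(n,t): 
      p=T[:3,:3]@r['centre']+T[:3,3];print(n,t,round(r['confidence'],2),p.round(),np.round(proj(n,p)))
E
```

```text
top pot_c 0.84 [563. 272.  -7.] [203. 200.]
top pot_c 0.68 [530.  13.   0.] [295. 211.]
top pot_c 0.62 [573. 170.  -4.] [239. 196.]
top collar_rim 0.61 [561. 269.  71.] [199. 195.]
top collar_rim 0.26 [400. 247.   1.] [210. 257.]
top knob_a 0.84 [571. 173.  82.] [234. 190.]
top knob_a 0.7 [532.  15.  88.] [294. 204.]
top knob_a 0.44 [421.  87.  -1.] [268. 250.]
top pot_a 0.84 [563. 272.  -7.] [203. 200.]
top pot_a 0.68 [530.  13.   0.] [295. 211.]
top pot_a 0.62 [573. 170.  -4.] [239. 196.]
top loose_lid 0.97 [ 477. -144.    1.] [351. 229.]
top loose_lid 0.97 [ 445. -259.    5.] [394. 240.]
top loose_lid 0.89 [ 325. -272.   -0.] [400. 285.]
scene pot_c 0.77 [568. 163.  -3.] [273. 199.]
scene pot_c 0.64 [563. 269.   2.] [253. 182.]
scene pot_c 0.57 [528.  11.  -4.] [291. 231.]
scene collar_rim 0.51 [562. 273.  68.] [252. 164.]
scene knob_a 0.68 [533.   9.  86.] [294. 206.]
scene knob_a 0.63 [575. 168.  80.] [274. 176.]
scene pot_a 0.77 [568. 163.  -3.] [273. 199.]
scene pot_a 0.64 [563. 269.   2.] [253. 182.]
scene pot_a 0.57 [528.  11.  -4.] [291. 231.]
scene loose_lid 0.64 [ 478. -143.   -1.] [310. 268.]
scene loose_lid 0.61 [ 448. -258.   -2.] [329. 301.]
scene loose_lid 0.55 [ 329. -281.    1.] [296. 329.]
```

View pics/c1.png

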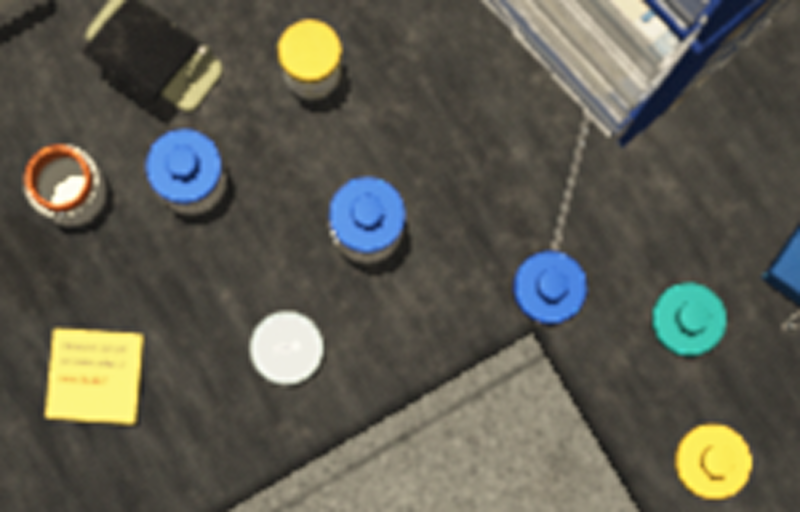

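View pics/c2.png

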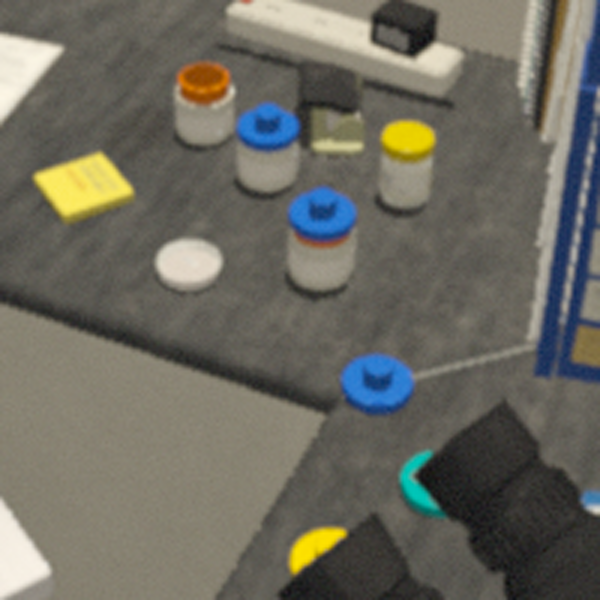

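```bash
python3 - <<'E'
from h import *
def ell(n,lo,hi,box):
    im=cv2.imread(f'pics/{n}0.png');h=cv2.cvtColor(im,cv2.COLOR_BGR2HSV)
    m=cv2.inRange(h,np.array(lo),np.array(hi));x0,y0,x1,y1=box
    z=np.zeros_like(m);z[y0:y1,x0:x1]=m[y0:y1,x0:x1]
    cs,_=cv2.findContours(z,cv2.RETR_EXTERNAL,cv2.CHAIN_APPROX_NONE);c=max(cs,key=cv2.contourArea)
    return cv2.fitEllipse(cv2.convexHull(c)),cv2.contourArea(c)
B=((100,120,80),(125,255,255));O=((0,120,80),(18,255,255))
for nm,n,col,box,z in [('lid','top',B,(335,210,370,250),12),('lid','scene',B,(295,250,328,280),12),
  ('rim','top',O,(185,180,215,212),68),('a','top',B,(280,192,310,226),73),('b','top',B,(222,178,254,210),62)]:
    e,A=ell(n,*col,box);print(nm,n,e,A,atz(n,*e[0],z).round(1))
c=arm.camera_info('wrist');print(c, arm.read_state()['position'])
im=arm.get_image('wrist');cv2.imwrite('pics/w0.png',im[:,:,::-1])
E
```

```text
lid top ((351.50201416015625, 229.31939697265625), (22.307662963867188, 23.102283477783203), 102.20523834228516) 379.0 [ 475.4 -143.1]
lid scene ((310.3110656738281, 267.5882873535156), (19.657974243164062, 23.930076599121094), 97.51028442382812) 349.5 [ 471.1 -150.9]
rim top ((197.66567993164062, 195.1453857421875), (19.720794677734375, 21.57801055908203), 128.2744140625) 315.5 [561.7 271.9]
a top ((294.4022216796875, 206.4899139404297), (23.069278717041016, 23.37338638305664), 138.98793029785156) 398.0 [529.  14.]
b top ((236.91842651367188, 191.35580444335938), (22.866329193115234, 23.09113883972168), 121.0666732788086) 390.0 [572.8 167.8]
{'camera_matrix': array([[325.1922621 ,   0.        , 280.01190627],
       [  0.        , 325.1922621 , 207.35601791],
       [  0.        ,   0.        ,   1.        ]]), 'world_from_camera': array([[-4.00268534e-01, -8.65851632e-01, -3.00143385e-01,
         3.27677462e+02],
       [-9.16397866e-01,  3.78108930e-01,  1.31333884e-01,
         5.39081973e+02],
       [-2.28763827e-04,  3.27619578e-01, -9.44809695e-01,
         3.74907854e+02],
       [ 0.00000000e+00,  0.00000000e+00,  0.00000000e+00,
         1.00000000e+00]])} [250.69728951 572.51349211 196.43754522]
```

View pics/w0.png

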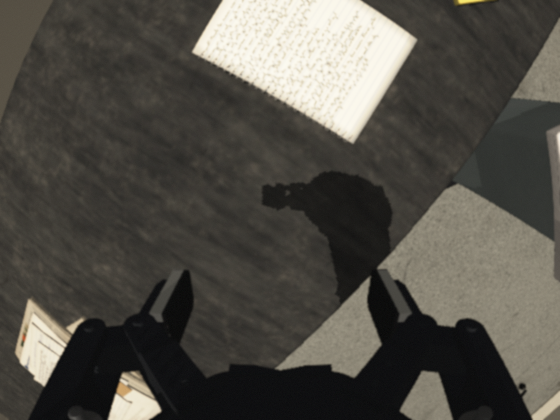

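Emit:
arm_command(commands=[0.042,0.022,0,0,0.042,0.022,0,0,0.042,0.022,0,0,0.042,0.022,0,0,0.042,0.022,0,0])

```text
clock: 1.25
position: [400.6, 387.2, 195.7]
ee_rot: [0.98, -0.199, 0.0, -0.001]
contact_force: [0.9, 0.7, 0.6]
gripper_width: 85.1
```

Emit:
arm_command(commands=[0.042,0.022,0,0,0.042,0.022,0,0,0.042,0.022,0,0,0.02,0.011,0,0,0,0,0,0])

```text
clock: 1.75
position: [511.1, 249.3, 196.8]
ee_rot: [0.979, -0.202, 0.001, -0.002]
contact_force: [-0.4, -0.3, 0.3]
gripper_width: 85.1
```

```bash
cat >> h.py <<'E'
def wsnap(nm):
    s=arm.read_state();c=arm.camera_info('wrist');im=arm.get_image('wrist')
    cv2.imwrite(f'pics/{nm}.png',im[:,:,::-1]);np.savez(f'pics/{nm}.npz',K=c['camera_matrix'],T=c['world_from_camera'],p=s['position'],q=s['ee_rot'])
    print(s['clock'],s['position'].round(1),s['ee_rot'].round(3),s['contact_force'].round(1),s['gripper_width']);return im
def watz(nm,u,v,z):
    d=np.load(f'pics/{nm}.npz');K,T=d['K'],d['T']
    x,y=u-K[0,2],v-K[1,2];r=np.hypot(x,y);t=r/K[0,0]
    w=T[:3,:3]@np.array([np.sin(t)*x/r,np.sin(t)*y/r,np.cos(t)]);o=T[:3,3]
    return (o+w*(z-o[2])/w[2])[:2]
def wfit(nm,col,z,R=None,box=(0,0,560,420),hull=True):
    """contour points -> plane z -> circle fit"""
    im=cv2.imread(f'pics/{nm}.png');h=cv2.cvtColor(im,cv2.COLOR_BGR2HSV)
    m=cv2.inRange(h,np.array(col[0]),np.array(col[1]));x0,y0,x1,y1=box
    k=np.zeros_like(m);k[y0:y1,x0:x1]=m[y0:y1,x0:x1]
    cs,_=cv2.findContours(k,cv2.RETR_EXTERNAL,cv2.CHAIN_APPROX_NONE)
    out=[]
    for c in cs:
        if cv2.contourArea(c)<300: continue
        P=np.array([watz(nm,u,v,z) for u,v in cv2.convexHull(c)[:,0]],np.float32)
        (cx,cy),rr=cv2.minEnclosingCircle(P);e=cv2.fitEllipse(P)
        out.append((np.round([cx,cy,2*rr],1),np.round(e[0],1),np.round(e[1],1),c[:,0].mean(0).round()))
    return out
B=((100,120,60),(125,255,255));O=((0,120,60),(18,255,255))
E
python3 - <<'E'
from h import *
wsnap('w1')
for z,c in((62,B),(73,B),(80,B),(68,O),(60,O)):
    print(z)
    for o in wfit('w1',c,z):print(o)
E
```

```text
1.75 [511.1 249.3 196.8] [ 0.979 -0.202  0.001 -0.002] [-0.4 -0.3  0.3] 85.1480846768603
62
(array([492.4, -91.7,  60.6]), array([492.3, -92.5]), array([54.1, 62.6]), array([545.,  96.]))
(array([572.4, 166.4,  63. ]), array([572.5, 166.2]), array([61.6, 62.6]), array([335.,  94.]))
(array([528. ,   8.5,  69.5]), array([528.,   8.]), array([63.8, 69.7]), array([480.,  88.]))
73
(array([495.7, -80.9,  58.5]), array([495.6, -81.7]), array([52.2, 60.4]), array([545.,  96.]))
(array([572.9, 168.2,  60.8]), array([573. , 167.9]), array([59.4, 60.4]), array([335.,  94.]))
(array([530.1,  15.7,  67.1]), array([530.1,  15.3]), array([61.6, 67.2]), array([480.,  88.]))
80
(array([497.9, -74.1,  57.1]), array([497.7, -74.8]), array([51., 59.]), array([545.,  96.]))
(array([573.3, 169.3,  59.4]), array([573.4, 169. ]), array([58.1, 59. ]), array([335.,  94.]))
(array([531.4,  20.4,  65.5]), array([531.4,  19.9]), array([60.2, 65.7]), array([480.,  88.]))
68
(array([562. , 270.4,  55.9]), array([562.4, 270.6]), array([52.2, 55.9]), array([240., 147.]))
60
(array([561.3, 271.8,  57.4]), array([561.7, 272. ]), array([53.6, 57.4]), array([240., 147.]))
```

View pics/w1.png

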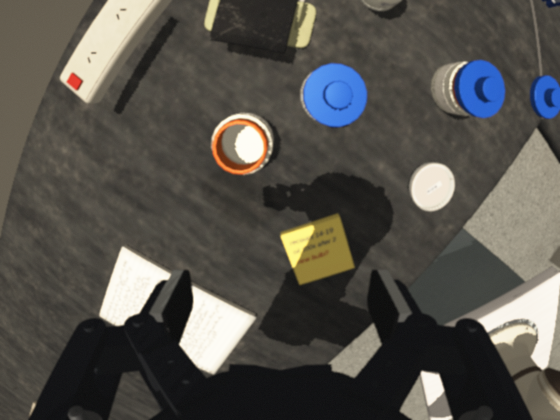

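Emit:
arm_command(commands=[0.014,0.042,0,0,0.014,0.042,0,0,0.014,0.042,0,0,0.014,0.042,0,0,0.014,0.042,0,0], jaw=0.7)

```text
clock: 2.3
position: [491.6, 32.1, 195.6]
ee_rot: [0.981, -0.194, 0.002, -0.003]
contact_force: [0.8, -0.4, 0.6]
gripper_width: 59.5
```

Emit:
arm_command(commands=[0.014,0.042,0,0,0.014,0.042,0,0,0.012,0.035,0,0,0.005,0.018,0,0,0,0,0,0])

```text
clock: 2.8
position: [479.4, -115.2, 196.2]
ee_rot: [0.981, -0.192, 0.004, -0.004]
contact_force: [0.3, -0.7, 0.0]
gripper_width: 59.8
```

```bash
python3 - <<'E'
from h import *
wsnap('w2')
for z,c in((12,B),(73,B)):
    print(z)
    for o in wfit('w2',c,z):print(o)
E
```

```text
2.8 [ 479.4 -115.2  196.2] [ 0.981 -0.192  0.004 -0.004] [ 0.3 -0.7  0. ] 59.84016204453835
12
(array([576.6, 212.9,  82.6]), array([574.6, 213.3]), array([72.5, 81.5]), array([ 46., 203.]))
(array([524. ,  42.6,  78. ]), array([523.8,  43. ]), array([74. , 77.9]), array([150., 189.]))
(array([ 476. , -145.5,   63.6]), array([ 475.9, -145.2]), array([62.3, 63. ]), array([307., 167.]))
(array([ 537.2, -416. ,  209. ]), array([ 535.4, -416.3]), array([101.4, 268.6]), array([485.,  60.]))
(array([ 619.4, -238.1,   69.4]), array([ 635. , -248.9]), array([ 23.8, 104.6]), array([334.,  18.]))
73
(array([573.1, 152.3,  68.7]), array([571.4, 152.7]), array([60.3, 67.8]), array([ 46., 203.]))
(array([529.3,  10.7,  64.9]), array([529.1,  11. ]), array([61.6, 64.8]), array([150., 189.]))
(array([ 489.4, -145.8,   52.9]), array([ 489.3, -145.6]), array([51.8, 52.4]), array([307., 167.]))
(array([ 540.3, -370.9,  173.9]), array([ 538.8, -371.1]), array([ 84.4, 223.5]), array([485.,  60.]))
(array([ 608.7, -222.9,   57.8]), array([ 621.7, -231.9]), array([19.8, 87. ]), array([334.,  18.]))
```

View pics/w2.png

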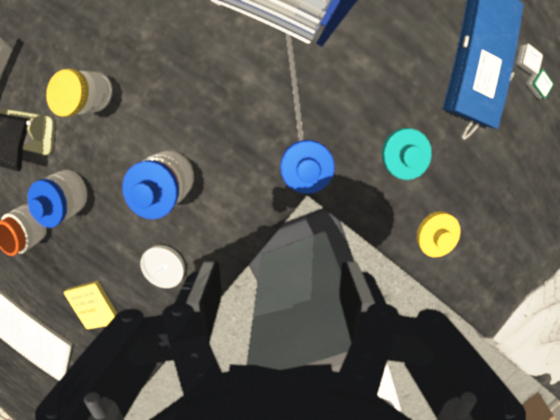

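```bash
python3 - <<'E'
from h import *
a=cv2.imread('pics/w2.png')
cv2.imwrite('pics/c3.png',cv2.resize(a[20:220,250:470],(660,600),interpolation=cv2.INTER_CUBIC))
E
```

```text
(no output)
```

View pics/c3.png

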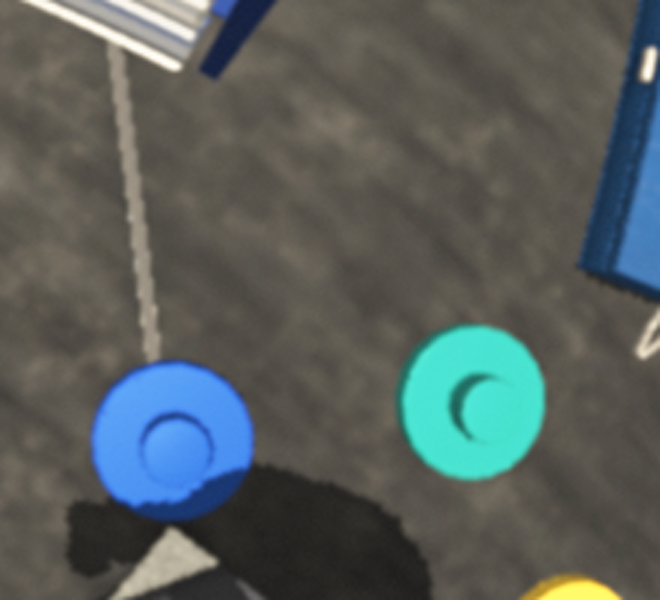

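Emit:
arm_command(commands=[0.004,0.015,0.025,0,0.004,0.014,0.03,0,0,0,0.03,0,0,0,0.03,0,0,0,0,0])

```text
clock: 3.35
position: [481.8, -137.0, 80.3]
ee_rot: [0.982, -0.187, 0.008, -0.005]
contact_force: [-1.3, -0.4, 0.9]
gripper_width: 60.0
```

```bash
python3 - <<'E'
from h import *
wsnap('w3')
for z,c in((12,B),(30,B)):
    for o in wfit('w3',c,z):print(z,o)
E
```

```text
3.35 [ 481.8 -137.    80.3] [ 0.982 -0.187  0.008 -0.005] [-1.3 -0.4  0.9] 59.96687542545493
12 (array([521.9,  67.7,  94.9]), array([520.5,  66.9]), array([80.9, 93.9]), array([ 77., 241.]))
12 (array([ 476.1, -145.1,   63.7]), array([ 476.1, -145.3]), array([61.9, 63.3]), array([293., 208.]))
12 (array([ 524.1, -405.3,  179.7]), array([ 516.7, -406.4]), array([137.3, 182. ]), array([532.,  78.]))
12 (array([ 611.1, -221. ,   33.7]), array([ 935.4, -455.4]), array([ 52.7, 836.5]), array([320.,  13.]))
30 (array([524.4,  50.5,  88. ]), array([523.1,  49.8]), array([75.1, 87.1]), array([ 77., 241.]))
30 (array([ 481.9, -146.8,   59.1]), array([ 482., -147.]), array([57.4, 58.7]), array([293., 208.]))
30 (array([ 526.5, -388.1,  166.6]), array([ 519.6, -389.1]), array([127.3, 168.8]), array([532.,  78.]))
30 (array([ 607.2, -217.2,   31.2]), array([ 907.8, -434.4]), array([ 48.9, 775.4]), array([320.,  13.]))
```

View pics/w3.png

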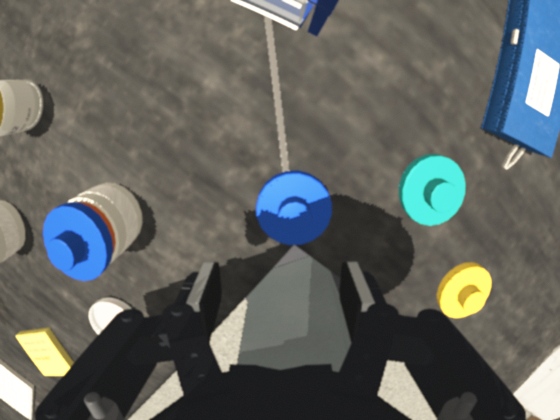

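Emit:
arm_command(commands=[-0.002,0.006,0.015,0,0,0.004,0.015,0,0,0,0.015,0,0,0,0.012,0,0,0,0,0])

```text
clock: 3.9
position: [489.6, -141.5, 33.3]
ee_rot: [0.983, -0.181, 0.02, -0.006]
contact_force: [0.0, -0.2, -0.8]
gripper_width: 60.0
```

```bash
cat >> h.py <<'E'
from scipy.spatial.transform import Rotation as Ro
def go(x,y,z,verbose=1):
    s=arm.read_state();R=Ro.from_quat(s['ee_rot']).as_matrix()
    print('t',round(s['clock'],2),'pos',s['position'].round(1),'zaxis',R[:,2].round(3),'yang',np.degrees(np.arctan2(R[1,1],R[0,1])).round(1),'F',s['contact_force'].round(1),'w',s['gripper_width'])
    print('tool delta mm',(R.T@(np.array([x,y,z])-s['position'])).round(1))
E
python3 - <<'E'
from h import *
go(476.1,-145.1,15)
E
```

```text
t 3.9 pos [ 489.6 -141.5   33.3] zaxis [ 0.041  0.004 -0.999] yang -110.8 F [ 0.  -0.2 -0.8] w 60.01491148326749
tool delta mm [-12.    8.6  17.7]
```

Emit:
arm_command(commands=[0,0,0,0,0,0,0,0,0,0,0,0,0,0,0,0,0,0,0,0])

```text
clock: 4.4
position: [493.1, -140.7, 37.4]
ee_rot: [0.983, -0.18, 0.023, -0.006]
contact_force: [0.7, -0.2, -0.2]
gripper_width: 59.9
```

```bash
python3 - <<'E'
from h import *
go(476.1,-145.1,15)
E
```

```text
t 4.4 pos [ 493.1 -140.7   37.4] zaxis [ 0.048  0.004 -0.999] yang -110.7 F [ 0.7 -0.2 -0.2] w 59.87522368091373
tool delta mm [-15.3  10.6  21.5]
```

```bash
python3 - <<'E'
from h import *
for i in range(3):
    s=arm.read_state();print(s['clock'],s['joints'].round(4) if hasattr(s['joints'],'round') else s['joints'],np.round(s['joint_vel'],4),np.round(s['joint_efforts'],2),s['position'].round(2))
    arm.get_image('top')
s=arm.read_state();print(s['clock'],np.round(s['joints'],4),s['position'].round(2))
E
```

```text
4.4 [ 0.0375  0.3564 -0.5051 -0.0035 -0.6609  1.1748] [ 0.0015 -0.0038  0.0029  0.0021 -0.0029 -0.0018] [ 3.000e-02 -3.222e+01  1.332e+01  2.940e+00  1.000e-01  0.000e+00] [ 493.08 -140.7    37.35]
4.45 [ 0.0374  0.3564 -0.5052 -0.0035 -0.6608  1.1748] [ 0.0023  0.0035 -0.0024  0.0007  0.0019  0.002 ] [ 1.000e-02 -3.209e+01  1.322e+01  2.910e+00  9.000e-02 -0.000e+00] [ 493.09 -140.74   37.33]
4.5 [ 0.0374  0.3566 -0.5053 -0.0035 -0.6608  1.1748] [-0.0008  0.0035 -0.0036 -0.0012  0.0012  0.0008] [ 2.000e-02 -3.229e+01  1.331e+01  2.940e+00  9.000e-02 -0.000e+00] [ 492.96 -140.76   37.19]
4.55 [ 0.0374  0.3568 -0.5054 -0.0036 -0.6608  1.1748] [ 492.86 -140.73   37.06]
```

Emit:
arm_command(commands=[-0.008,0.005,0,0,-0.007,0.005,0,0,0,0,0,0,0,0,0,0,0,0,0,0])

```text
clock: 5.05
position: [472.6, -145.4, 35.9]
ee_rot: [0.983, -0.18, 0.022, -0.006]
contact_force: [-0.5, -0.1, -0.1]
gripper_width: 59.9
```

```bash
python3 - <<'E'
from h import *
go(476.1,-145.1,15);s=arm.read_state();print(np.round(s['joints'],4))
E
```

```text
t 5.05 pos [ 472.6 -145.4   35.9] zaxis [ 0.046  0.004 -0.999] yang -110.7 F [-0.5 -0.1 -0.1] w 59.86131775899221
tool delta mm [ 2.3 -1.1 21. ]
[ 0.0287  0.3342 -0.548  -0.0045 -0.6422  1.1835]
```

Emit:
arm_command(commands=[0.002,-0.001,0.005,0,0,0,0.005,0,0,0,0.004,0,0,0,0.002,0,0,0,0,0])

```text
clock: 5.55
position: [476.4, -145.0, 18.2]
ee_rot: [0.983, -0.18, 0.022, -0.006]
contact_force: [0.1, 0.5, -0.8]
gripper_width: 59.8
```

```bash
python3 - <<'E'
from h import *
go(476.1,-145.1,15);s=arm.read_state();print(np.round(s['joints'],4))
wsnap('w4')
E
```

```text
t 5.55 pos [ 476.4 -145.    18.2] zaxis [ 0.046  0.004 -0.999] yang -110.7 F [ 0.1  0.5 -0.8] w 59.75985685023491
tool delta mm [-0.4  0.3  3.2]
[ 0.0295  0.3681 -0.5568 -0.0046 -0.5998  1.1833]
5.55 [ 476.4 -145.    18.2] [ 0.983 -0.18   0.022 -0.006] [ 0.1  0.5 -0.8] 59.75985685023491
```

View pics/w4.png

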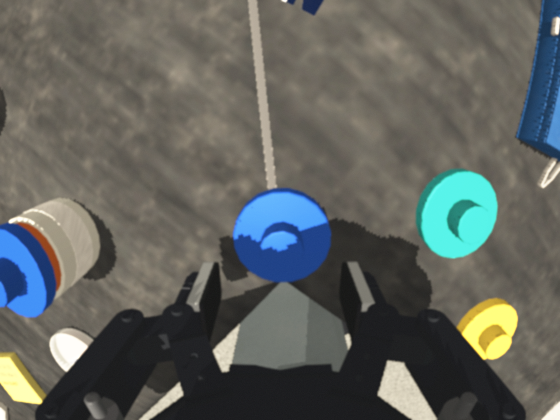

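```bash
python3 - <<'E'
from h import *
for z in(12,):
    for o in wfit('w4',B,z,box=(220,170,340,290)):print(z,o)
print(watz('w4',281,240,30))
for p in((210,263),(350,263)):print(p,watz('w4',*p,22))
a=cv2.imread('pics/w4.png')
cv2.imwrite('pics/c4.png',cv2.resize(a[170:370,160:400],(720,600),interpolation=cv2.INTER_CUBIC))
E
```

```text
12 (array([ 476.1, -146.1,   64.2]), array([ 476.2, -145.6]), array([61.6, 63.8]), array([282., 235.]))
[ 481.93887894 -147.56568307]
(210, 263) [479.23784817 -99.22420618]
(350, 263) [ 449.49884679 -180.65731735]
```

View pics/c4.png

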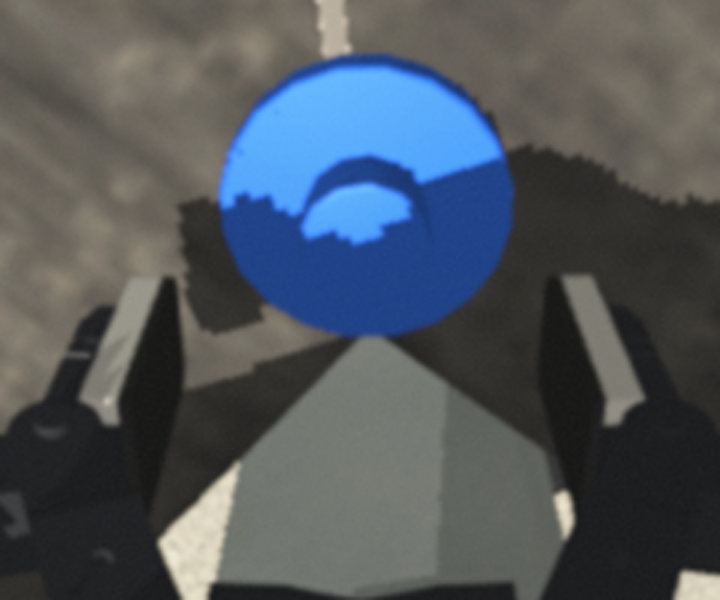

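```bash
python3 - <<'E'
from h import *
d=np.load('pics/w4.npz');K,T=d['K'],d['T'];R=Ro.from_quat(d['q']).as_matrix()
print(Ro.from_matrix(R.T@T[:3,:3]).as_euler('xyz',degrees=True),R.T@(T[:3,3]-d['p']))
def wp(p):
    q=T[:3,:3].T@(p-T[:3,3]);t=np.arctan2(np.hypot(q[0],q[1]),q[2]);f=np.hypot(q[0],q[1]);return (K[0,2]+K[0,0]*t*q[0]/f,K[1,2]+K[0,0]*t*q[1]/f)
for x in(0,11):
  for y in(-30,30):
    for z in(0,-7,-13,-19,-40):
      print(x,y,z,np.round(wp(d['p']+R@np.array([x,y,z]))))
E
```

```text
[-1.91257666e+01 -1.29246112e-02  8.99436964e+01] [  83.95020185   -0.33238821 -178.46380991]
0 -30 0 [231. 241.]
0 -30 -7 [230. 247.]
0 -30 -13 [228. 251.]
0 -30 -19 [227. 256.]
0 -30 -40 [221. 275.]
0 30 0 [330. 242.]
0 30 -7 [331. 247.]
0 30 -13 [333. 251.]
0 30 -19 [334. 256.]
0 30 -40 [341. 275.]
11 -30 0 [230. 225.]
11 -30 -7 [229. 229.]
11 -30 -13 [227. 234.]
11 -30 -19 [225. 238.]
11 -30 -40 [219. 256.]
11 30 0 [331. 225.]
11 30 -7 [332. 229.]
11 30 -13 [334. 234.]
11 30 -19 [336. 238.]
11 30 -40 [342. 256.]
```

```bash
python3 - <<'E'
from h import *
im=arm.get_image('scene')[:,:,::-1];s=arm.read_state()
print(proj('scene',s['position']),proj('scene',[476,-145,30]))
cv2.imwrite('pics/c5.png',cv2.resize(im[180:330,230:400],(680,600),interpolation=cv2.INTER_CUBIC))
E
```

```text
(np.float64(310.70389367330137), np.float64(263.6223829833283)) (np.float64(310.7326401906475), np.float64(260.5603988895178))
```

View pics/c5.png

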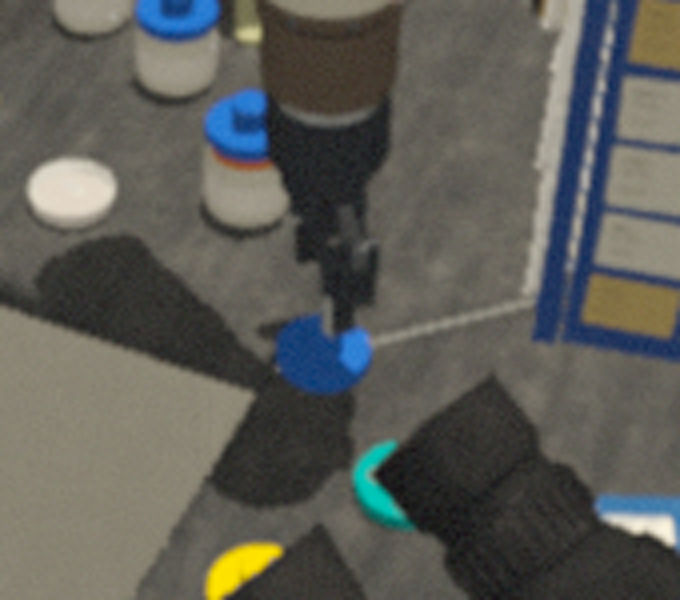

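```bash
python3 - <<'E'
from h import *
s=arm.read_state();R=Ro.from_quat(s['ee_rot']).as_matrix()
for y in(-37,-30,30,37):
  for z in (0,-7,-20,-40): 
    u,v=proj('scene',s['position']+R@np.array([0,y,z]));print(y,z,round((u-230)*4),round((v-180)*4))
E
```

```text
-37 0 307 295
-37 -7 307 288
-37 -20 307 274
-37 -40 307 252
-30 0 310 303
-30 -7 310 295
-30 -20 310 281
-30 -40 310 259
30 0 336 367
30 -7 337 360
30 -20 337 346
30 -40 337 324
37 0 340 375
37 -7 340 368
37 -20 340 354
37 -40 341 332
```

Emit:
arm_command(commands=[0,0,0,0,0,0,0,0,0,0,0,0,0,0,0,0,0,0,0,0], jaw=0.42)

```text
clock: 6.15
position: [477.1, -145.0, 19.2]
ee_rot: [0.983, -0.18, 0.023, -0.006]
contact_force: [1.2, -0.0, -0.1]
gripper_width: 35.7
```

```bash
python3 - <<'E'
from h import *
print(arm.grasp_offset)
go(476.1,-145.1,15)
wsnap('w5')
a=cv2.imread('pics/w5.png')
w=cv2.resize(a[170:370,160:400],(400,333),interpolation=cv2.INTER_CUBIC)
im=arm.get_image('scene')[:,:,::-1]
b=cv2.resize(im[220:300,270:350],(333,333),interpolation=cv2.INTER_CUBIC)
cv2.imwrite('pics/c6.png',np.hstack([w,b]))
s=arm.read_state();R=Ro.from_quat(s['ee_rot']).as_matrix()
d=np.load('pics/w5.npz');K,T=d['K'],d['T']
def wp(p):
    q=T[:3,:3].T@(p-T[:3,3]);t=np.arctan2(np.hypot(q[0],q[1]),q[2]);f=np.hypot(q[0],q[1]);return (K[0,2]+K[0,0]*t*q[0]/f,K[1,2]+K[0,0]*t*q[1]/f)
for z in (0,-7,-20,-40): 
    y=s['gripper_width']/2
    P=s['position']+R@np.array([0,y,z]);u,v=proj('scene',P);print(z,'scene',round((u-270)*333/80)+400,round((v-220)*333/80))
    P=s['position']+R@np.array([11,y,z]);u,v=wp(P);print(z,'wrist',round((u-160)*400/240),round((v-170)*400/240))
E
```

```text
18.700000000000003
t 6.15 pos [ 477.1 -145.    19.2] zaxis [ 0.048  0.004 -0.999] yang -110.7 F [ 1.2 -0.  -0.1] w 35.6988613710342
tool delta mm [-1.1  0.6  4.1]
6.15 [ 477.1 -145.    19.2] [ 0.983 -0.18   0.023 -0.006] [ 1.2 -0.  -0.1] 35.6988613710342
0 scene 579 201
0 wrist 251 92
-7 scene 579 193
-7 wrist 253 99
-20 scene 579 179
-20 wrist 257 115
-40 scene 579 156
-40 wrist 263 144
```

View pics/c6.png

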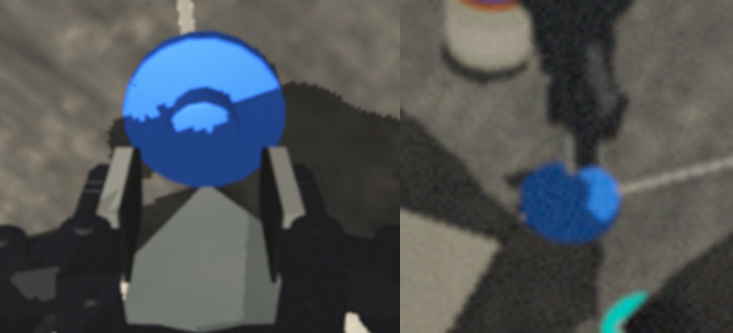

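Emit:
arm_command(commands=[-0.001,0.001,0.004,0,0,0,0.004,0,0,0,0.003,0,0,0,0.001,0,0,0,0,0], jaw=0.5)

```text
clock: 6.75
position: [475.9, -145.6, 5.7]
ee_rot: [0.983, -0.18, 0.023, -0.006]
contact_force: [-1.0, 0.7, -0.1]
gripper_width: 42.5
```

```bash
python3 - <<'E'
from h import *
go(476.1,-145.1,0)
wsnap('w6')
a=cv2.imread('pics/w6.png')
w=cv2.resize(a[170:370,160:400],(400,333),interpolation=cv2.INTER_CUBIC)
im=arm.get_image('scene')[:,:,::-1]
b=cv2.resize(im[220:300,270:350],(333,333),interpolation=cv2.INTER_CUBIC)
cv2.imwrite('pics/c7.png',np.hstack([w,b]))
E
```

```text
t 6.75 pos [ 475.9 -145.6    5.7] zaxis [ 0.047  0.004 -0.999] yang -110.7 F [-1.   0.7 -0.1] w 42.46275452671618
tool delta mm [-0.3 -0.4  5.7]
6.75 [ 475.9 -145.6    5.7] [ 0.983 -0.18   0.023 -0.006] [-1.   0.7 -0.1] 42.46275452671618
```

View pics/c7.png

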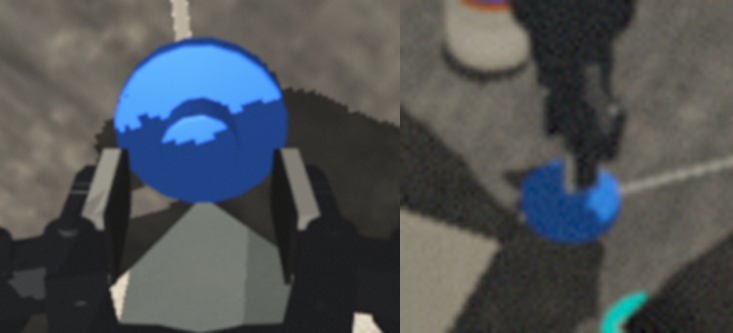

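Emit:
arm_command(commands=[0,0,0.004,0,0,0,0.004,0,0,0,0.002,0,0,0,0.001,0,0,0,0,0])

```text
clock: 7.35
position: [476.9, -145.5, -5.9]
ee_rot: [0.983, -0.18, 0.023, -0.006]
contact_force: [-1.1, -0.1, -0.2]
gripper_width: 42.7
```

```bash
cat >> h.py <<'E'
def look(nm,box=(270,220,350,300)):
    go(476.1,-145.1,0)
    wsnap(nm)
    a=cv2.imread(f'pics/{nm}.png')
    w=cv2.resize(a[170:370,160:400],(400,333),interpolation=cv2.INTER_CUBIC)
    im=arm.get_image('scene')[:,:,::-1]
    x0,y0,x1,y1=box
    b=cv2.resize(im[y0:y1,x0:x1],(333,333),interpolation=cv2.INTER_CUBIC)
    cv2.imwrite(f'pics/{nm}v.png',np.hstack([w,b]))
E
python3 -c "
from h import *
look('w7')"
```

```text
t 7.35 pos [ 476.9 -145.5   -5.9] zaxis [ 0.048  0.004 -0.999] yang -110.7 F [-1.1 -0.1 -0.2] w 42.690169280836244
tool delta mm [-0.6 -0.2 -6. ]
7.35 [ 476.9 -145.5   -5.9] [ 0.983 -0.18   0.023 -0.006] [-1.1 -0.1 -0.2] 42.690169280836244
```

View pics/w7v.png

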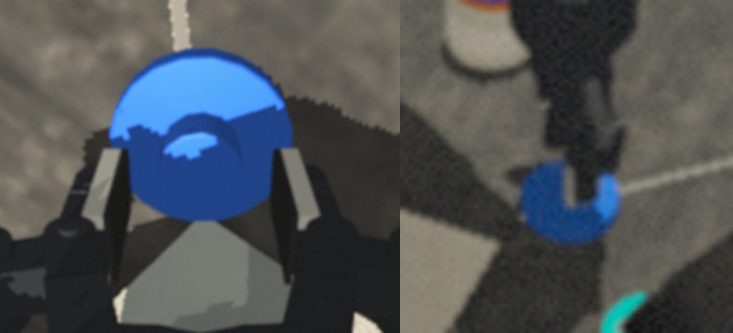

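Emit:
arm_command(commands=[0,0,0.003,0,0,0,0.002,0,0,0,0.001,0,0,0,0,0,0,0,0,0])

```text
clock: 7.95
position: [477.6, -145.5, -12.0]
ee_rot: [0.983, -0.18, 0.024, -0.006]
contact_force: [-0.4, -0.5, -0.0]
gripper_width: 43.0
```

```bash
python3 -c "
from h import *
look('w8')"
```

```text
t 7.95 pos [ 477.6 -145.5  -12. ] zaxis [ 0.049  0.004 -0.999] yang -110.7 F [-0.4 -0.5 -0. ] w 42.99968266134773
tool delta mm [ -1.   -0.1 -12.1]
7.95 [ 477.6 -145.5  -12. ] [ 0.983 -0.18   0.024 -0.006] [-0.4 -0.5 -0. ] 42.99968266134773
```

View pics/w8v.png

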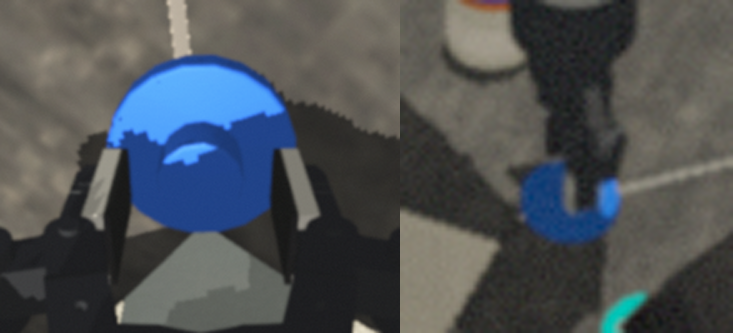

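Emit:
arm_command(commands=[-0.001,0,0.003,0,0,0,0.002,0,0,0,0.001,0,0,0,0,0,0,0,0,0])

```text
clock: 8.55
position: [476.9, -145.1, -18.6]
ee_rot: [0.983, -0.18, 0.024, -0.006]
contact_force: [-0.0, 0.1, -0.0]
gripper_width: 42.7
```

```bash
python3 -c "
from h import *
look('w9')"
```

```text
t 8.55 pos [ 476.9 -145.1  -18.6] zaxis [ 0.049  0.004 -0.999] yang -110.7 F [-0.   0.1 -0. ] w 42.68272639191663
tool delta mm [  0.1  -0.1 -18.6]
8.55 [ 476.9 -145.1  -18.6] [ 0.983 -0.18   0.024 -0.006] [-0.   0.1 -0. ] 42.68272639191663
```

View pics/w9v.png

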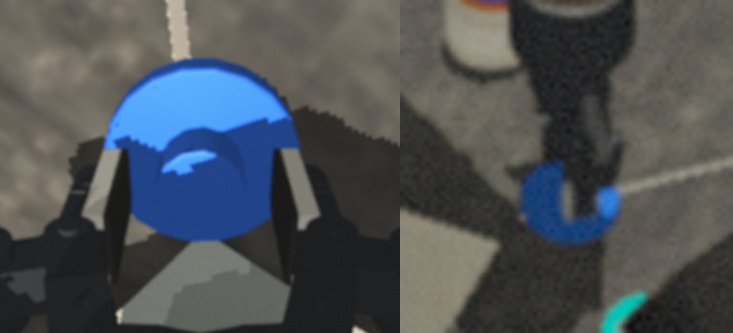

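Emit:
arm_command(commands=[0.001,0,0.003,0,0,0,0.001,0,0,0,0,0,0,0,0,0,0,0,0,0])

```text
clock: 9.15
position: [478.3, -145.5, -22.8]
ee_rot: [0.983, -0.18, 0.024, -0.006]
contact_force: [0.3, 0.2, -0.4]
gripper_width: 42.7
```

Emit:
arm_command(commands=[0,0,0,0,0,0,0,0,0,0,0,0,0,0,0,0,0,0,0,0], jaw=0.0)

```text
clock: 9.65
position: [478.3, -145.6, -22.0]
ee_rot: [0.983, -0.18, 0.024, -0.006]
contact_force: [0.0, 0.9, 0.4]
gripper_width: 23.5
```

```bash
python3 -c "
from h import *
look('w10')"
```

```text
t 9.65 pos [ 478.3 -145.6  -22. ] zaxis [ 0.05   0.004 -0.999] yang -110.7 F [0.  0.9 0.4] w 23.549371042139796
tool delta mm [ -1.2  -0.1 -22.1]
9.65 [ 478.3 -145.6  -22. ] [ 0.983 -0.18   0.024 -0.006] [0.  0.9 0.4] 23.549371042139796
```

View pics/w10v.png

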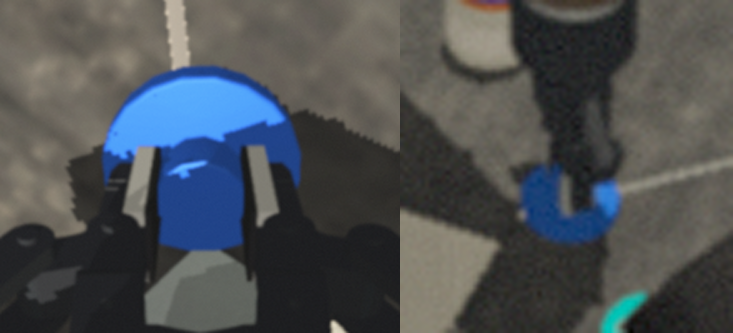

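Emit:
arm_command(commands=[0,0,0,0,0,0,-0.002,0,0,0,-0.004,0,0,0,-0.006,0,0,0,-0.004,0])

```text
clock: 10.25
position: [476.8, -145.6, -5.7]
ee_rot: [0.983, -0.18, 0.023, -0.006]
contact_force: [1.0, -0.5, -0.0]
gripper_width: 23.5
```

```bash
python3 -c "
from h import *
look('w11')"
```

```text
t 10.25 pos [ 476.8 -145.6   -5.7] zaxis [ 0.048  0.004 -0.999] yang -110.7 F [ 1.  -0.5 -0. ] w 23.527628277629493
tool delta mm [-0.5 -0.3 -5.8]
10.25 [ 476.8 -145.6   -5.7] [ 0.983 -0.18   0.023 -0.006] [ 1.  -0.5 -0. ] 23.527628277629493
```

View pics/w11v.png

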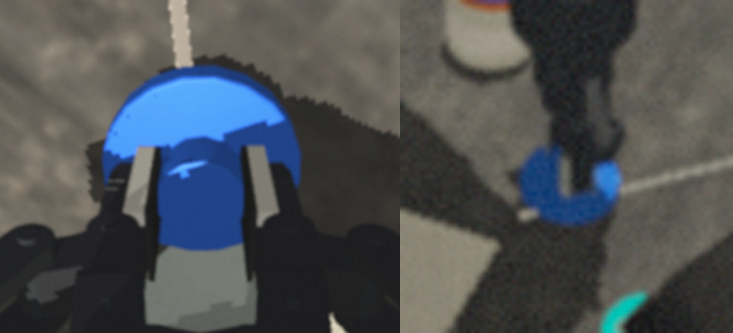

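Emit:
arm_command(commands=[0,0,-0.01,0,0,0,-0.02,0,0,-0.005,-0.03,0,-0.002,-0.01,-0.03,0,-0.003,-0.02,-0.025,0])

```text
clock: 10.85
position: [475.3, -112.2, 112.1]
ee_rot: [0.983, -0.182, 0.019, -0.005]
contact_force: [-0.5, 0.7, -0.9]
gripper_width: 23.3
```

Emit:
arm_command(commands=[-0.005,-0.03,-0.01,0,-0.005,-0.03,0,0,-0.005,-0.03,0,0,-0.005,-0.03,0,0,-0.005,-0.03,0,0])

```text
clock: 11.35
position: [508.0, 41.0, 134.1]
ee_rot: [0.983, -0.183, 0.026, -0.008]
contact_force: [0.6, 1.5, -0.7]
gripper_width: 23.5
```

```bash
python3 -c "
from h import *
look('w12')
go(564,271,130)"
```

```text
t 11.35 pos [508.   41.  134.1] zaxis [ 0.053  0.006 -0.999] yang -111.1 F [ 0.6  1.5 -0.7] w 23.475470986963884
tool delta mm [ 31.  188.4 131. ]
11.35 [508.   41.  134.1] [ 0.983 -0.183  0.026 -0.008] [ 0.6  1.5 -0.7] 23.475470986963884
t 11.45 pos [509.2  42.6 134.2] zaxis [ 0.055  0.007 -0.998] yang -110.9 F [-0.2  0.1 -1.5] w 23.70550748446863
tool delta mm [ -30.7 -232.7    8.8]
```

View pics/w12.png

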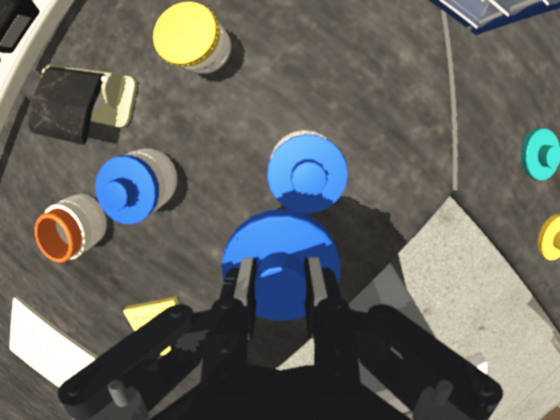

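Emit:
arm_command(commands=[-0.004,-0.03,0,0,-0.005,-0.038,0,0,-0.005,-0.038,0,0,-0.005,-0.038,0,0,-0.004,-0.03,0,0])

```text
clock: 11.95
position: [548.2, 214.2, 139.9]
ee_rot: [0.982, -0.184, 0.025, -0.008]
contact_force: [0.3, -0.7, -0.4]
gripper_width: 23.8
```

Emit:
arm_command(commands=[-0.003,-0.02,0,0,-0.001,-0.01,0,0,0,0,0,0,0,0,0,0,0,0,0,0])

```text
clock: 12.45
position: [554.9, 244.6, 141.0]
ee_rot: [0.983, -0.184, 0.025, -0.007]
contact_force: [1.0, 0.3, -0.9]
gripper_width: 23.4
```

```bash
python3 -c "
from h import *
look('w13')
go(564,271,70)"
```

```text
t 12.45 pos [554.9 244.6 141. ] zaxis [ 0.051  0.005 -0.999] yang -111.2 F [ 1.   0.3 -0.9] w 23.401599039887955
tool delta mm [ 61.  395.  134.7]
12.45 [554.9 244.6 141. ] [ 0.983 -0.184  0.025 -0.007] [ 1.   0.3 -0.9] 23.401599039887955
t 12.55 pos [555.  244.6 141. ] zaxis [ 0.051  0.005 -0.999] yang -111.2 F [-0.4 -0.  -1. ] w 23.483857456875437
tool delta mm [ -4.4 -26.2  71.5]
```

View pics/w13.png

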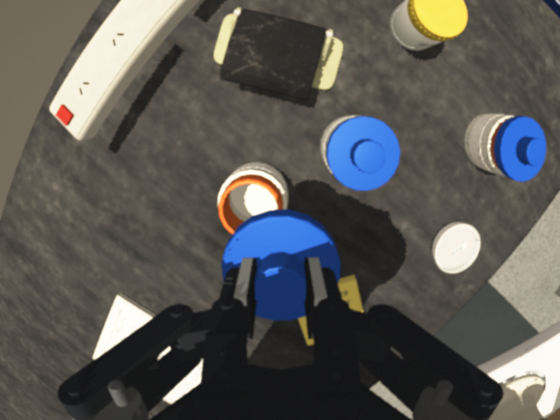

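```bash
cat >> h.py <<'E'
from scipy.optimize import least_squares
def lidfit(nm,zb,dz=22,vmax=None,R=31):
    im=cv2.imread(f'pics/{nm}.png');h=cv2.cvtColor(im,cv2.COLOR_BGR2HSV)
    m=cv2.inRange(h,np.array((100,120,40)),np.array((125,255,255)))
    n,l,st,ce=cv2.connectedComponentsWithStats(m[:340])
    # component containing a pixel near (281,235)
    k=l[245,262] or l[235,281]
    m=(l==k).astype(np.uint8)
    # top-most pixel per column
    pts=[]
    us=np.where(m.any(0))[0]
    w=us.max()-us.min();c=(us.max()+us.min())/2
    for u in us:
        if abs(u-c)<0.42*w: pts.append((u,np.argmax(m[:,u])-0.5))
    P=np.array([watz(nm,u,v,zb) for u,v in pts])
    f=lambda p:np.hypot(P[:,0]-p[0],P[:,1]-p[1])-R
    r=least_squares(f,P.mean(0)-[20,0],loss='soft_l1')
    d=np.load(f'pics/{nm}.npz')
    print(nm,len(pts),'lid xy',r.x.round(1),'rms',np.sqrt((f(r.x)**2).mean()).round(2),'rel TCP',(r.x-d['p'][:2]).round(1))
E
python3 - <<'E'
from h import *
lidfit('w9',0);lidfit('w10',0);lidfit('w11',16.3);lidfit('w13',163);lidfit('w13',160)
E
```

```text
w9 98 lid xy [ 474.6 -144.8] rms 0.2 rel TCP [-2.3  0.3]
w10 100 lid xy [ 474.6 -144.8] rms 0.19 rel TCP [-3.7  0.8]
w11 100 lid xy [ 473.3 -145. ] rms 0.26 rel TCP [-3.4  0.5]
w13 99 lid xy [550.9 244.7] rms 0.34 rel TCP [-4.   0.1]
w13 99 lid xy [550.1 245.1] rms 0.37 rel TCP [-4.8  0.5]
```

```bash
python3 - <<'E'
from h import *
def rimfit(nm,box,z=68,R=26.8):
    im=cv2.imread(f'pics/{nm}.png');h=cv2.cvtColor(im,cv2.COLOR_BGR2HSV)
    m=cv2.inRange(h,np.array((0,110,60)),np.array((18,255,255)));x0,y0,x1,y1=box
    k=np.zeros_like(m);k[y0:y1,x0:x1]=m[y0:y1,x0:x1]
    cs,_=cv2.findContours(k,cv2.RETR_EXTERNAL,cv2.CHAIN_APPROX_NONE);c=max(cs,key=cv2.contourArea)
    hp=cv2.convexHull(c)[:,0]
    if nm.startswith('top'):
        P=np.array([atz('top',u,v,z) for u,v in hp]);cam=arm.camera_info('top')['world_from_camera'][:2,3]
    else:
        P=np.array([watz(nm,u,v,z) for u,v in hp]);cam=np.load(f'pics/{nm}.npz')['T'][:2,3]
    c0=P.mean(0)
    for i in range(5):
        d=(cam-c0)/np.linalg.norm(cam-c0)
        far=(P-c0)@d<3
        f=lambda p:np.hypot(P[far,0]-p[0],P[far,1]-p[1])-R
        c0=least_squares(f,c0,loss='soft_l1').x
    print(nm,far.sum(),c0.round(1),np.sqrt((f(c0)**2).mean()).round(2),'cam',cam.round())
rimfit('w1',(200,100,285,190));rimfit('w12',(25,195,110,275));rimfit('w13',(200,160,250,235));rimfit('top0',(180,178,216,214))
E
```

```text
w1 14 [562.  271.3] 0.55 cam [588. 216.]
w12 12 [562. 272.] 0.25 cam [577.  10.]
w13 10 [563.1 271. ] 4.79 cam [624. 214.]
top0 9 [563.4 273.5] 0.58 cam [306.  24.]
```

Emit:
arm_command(commands=[-0.002,-0.01,0.003,0,-0.002,-0.01,0.008,0,0,-0.004,0.012,0,0,0,0.012,0,0,0,0.01,0])

```text
clock: 13.05
position: [563.4, 270.2, 94.2]
ee_rot: [0.982, -0.185, 0.026, -0.008]
contact_force: [-0.6, -0.4, -0.6]
gripper_width: 23.3
```

```bash
python3 -c "
from h import *
go(565.9,271.3,62)"
```

```text
t 13.05 pos [563.4 270.2  94.2] zaxis [ 0.053  0.007 -0.999] yang -111.2 F [-0.6 -0.4 -0.6] w 23.26026482372648
tool delta mm [ 0.4 -1.1 32.3]
```

Emit:
arm_command(commands=[0,-0.001,0.008,0,0,0,0.008,0,0,0,0.006,0,0,0,0.003,0,0,0,0,0])

```text
clock: 13.55
position: [563.6, 269.8, 63.4]
ee_rot: [0.982, -0.185, 0.023, -0.006]
contact_force: [-0.6, -0.1, 0.0]
gripper_width: 23.7
```

```bash
python3 -c "
from h import *
look('w14',(212,120,292,200))
go(565.9,271.3,60)
z=np.load('pics/w14.npz')['p'][2]+22
lidfit('w14',z)"
```

```text
t 13.55 pos [563.6 269.8  63.4] zaxis [ 0.048  0.003 -0.999] yang -111.3 F [-0.6 -0.1  0. ] w 23.66193108577289
tool delta mm [ 66.5 419.5  58. ]
13.55 [563.6 269.8  63.4] [ 0.982 -0.185  0.023 -0.006] [-0.6 -0.1  0. ] 23.66193108577289
t 13.65 pos [564.  270.   64.1] zaxis [ 0.049  0.003 -0.999] yang -111.3 F [-0.1  0.2  0. ] w 23.723523879371896
tool delta mm [ 1.2 -1.8  4.2]
w14 99 lid xy [559.5 270.5] rms 0.23 rel TCP [-4.1  0.8]
```

View pics/w14v.png

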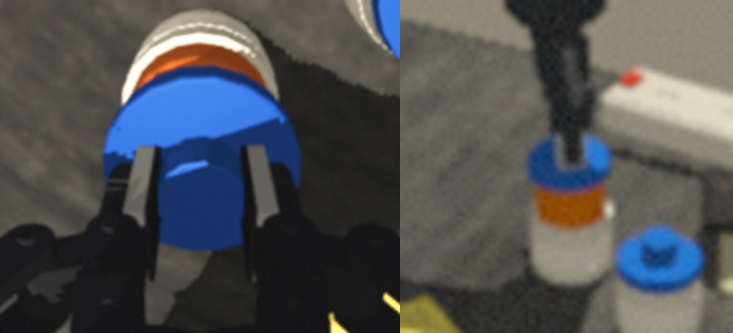

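```bash
cat >> h.py <<'E'
def collarfit(nm,box,z=50,R=27):
    im=cv2.imread(f'pics/{nm}.png');h=cv2.cvtColor(im,cv2.COLOR_BGR2HSV)
    m=cv2.inRange(h,np.array((0,110,60)),np.array((18,255,255)));x0,y0,x1,y1=box
    k=np.zeros_like(m);k[y0:y1,x0:x1]=m[y0:y1,x0:x1]
    us=np.where(k.any(0))[0];w=us.max()-us.min();c=(us.max()+us.min())/2
    pts=[(u,np.argmax(k[:,u])-.5) for u in us if abs(u-c)<.42*w]
    P=np.array([watz(nm,u,v,z) for u,v in pts])
    f=lambda p:np.hypot(P[:,0]-p[0],P[:,1]-p[1])-R
    r=least_squares(f,P.mean(0)-[20,0],loss='soft_l1')
    print(nm,len(pts),'collar xy',r.x.round(1),'rms',np.sqrt((f(r.x)**2).mean()).round(2))
E
python3 - <<'E'
from h import *
collarfit('w14',(220,180,350,250))
E
```

```text
w14 64 collar xy [562.2 270.8] rms 0.22
```

Emit:
arm_command(commands=[0.001,-0.001,0.003,0,0.0005,-0.0005,0.002,0,0,0,0,0,0,0,0,0,0,0,0,0])

```text
clock: 14.15
position: [567.2, 271.6, 60.6]
ee_rot: [0.982, -0.185, 0.025, -0.008]
contact_force: [0.6, -0.1, -0.4]
gripper_width: 24.1
```

```bash
python3 -c "
from h import *
look('w15',(212,120,292,200))
collarfit('w15',(220,180,350,250))
z=np.load('pics/w15.npz')['p'][2]+22
lidfit('w15',z)"
```

```text
t 14.15 pos [567.2 271.6  60.6] zaxis [ 0.052  0.006 -0.999] yang -111.3 F [ 0.6 -0.1 -0.4] w 24.05766162832838
tool delta mm [ 63.7 422.7  53.5]
14.15 [567.2 271.6  60.6] [ 0.982 -0.185  0.025 -0.008] [ 0.6 -0.1 -0.4] 24.05766162832838
w15 56 collar xy [562.2 270.4] rms 0.22
w15 99 lid xy [563.2 272.4] rms 0.25 rel TCP [-4.   0.9]
```

Emit:
arm_command(commands=[-0.001,0.001,0.003,0,0,0.0005,0.003,0,0,0,0.001,0,0,0,0,0,0,0,0,0])

```text
clock: 14.75
position: [565.8, 270.4, 52.8]
ee_rot: [0.982, -0.185, 0.025, -0.007]
contact_force: [0.1, -0.3, 0.0]
gripper_width: 23.9
```

```bash
python3 -c "
from h import *
look('w16',(212,120,292,200))
collarfit('w16',(220,180,350,250))
z=np.load('pics/w16.npz')['p'][2]+22
lidfit('w16',z)"
```

```text
t 14.75 pos [565.8 270.4  52.8] zaxis [ 0.052  0.005 -0.999] yang -111.3 F [ 0.1 -0.3  0. ] w 23.860472816366286
tool delta mm [ 65.  420.9  45.9]
14.75 [565.8 270.4  52.8] [ 0.982 -0.185  0.025 -0.007] [ 0.1 -0.3  0. ] 23.860472816366286
w16 53 collar xy [562.2 270.3] rms 0.22
w16 99 lid xy [561.7 271.1] rms 0.23 rel TCP [-4.1  0.8]
```

View pics/w16v.png

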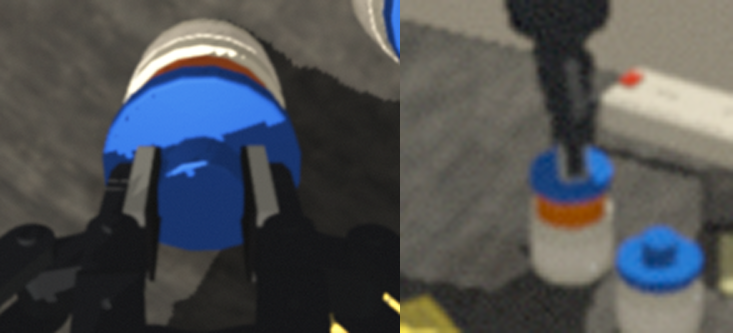

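Emit:
arm_command(commands=[0.0003,0,0.003,0,0,0,0.002,0,0,0,0.001,0,0,0,0,0,0,0,0,0])

```text
clock: 15.35
position: [566.6, 270.4, 46.3]
ee_rot: [0.982, -0.185, 0.025, -0.007]
contact_force: [0.0, -0.4, -0.7]
gripper_width: 23.9
```

```bash
python3 -c "
from h import *
go(566,270.5,38)"
```

```text
t 15.35 pos [566.6 270.4  46.3] zaxis [ 0.052  0.005 -0.999] yang -111.3 F [ 0.  -0.4 -0.7] w 23.85444567441035
tool delta mm [-1.   0.3  8.3]
```

Emit:
arm_command(commands=[-0.0007,0.0002,0.003,0,0,0,0.001,0,0,0,0.001,0,0,0,0,0,0,0,0,0])

```text
clock: 15.85
position: [566.1, 270.5, 40.9]
ee_rot: [0.982, -0.185, 0.025, -0.008]
contact_force: [-1.1, -1.1, -1.6]
gripper_width: 23.8
```

```bash
python3 -c "
from h import *
look('w17',(212,120,292,200))
go(566,270.5,38)"
```

```text
t 15.85 pos [566.1 270.5  40.9] zaxis [ 0.052  0.006 -0.999] yang -111.3 F [-1.1 -1.1 -1.6] w 23.844580482786384
tool delta mm [ 65.3 420.9  33.9]
15.85 [566.1 270.5  40.9] [ 0.982 -0.185  0.025 -0.008] [-1.1 -1.1 -1.6] 23.844580482786384
t 15.95 pos [566.1 270.6  40.9] zaxis [ 0.052  0.006 -0.999] yang -111.3 F [-0.8 -0.2  0.1] w 23.469496894801082
tool delta mm [-0.2  0.2  2.9]
```

View pics/w17v.png

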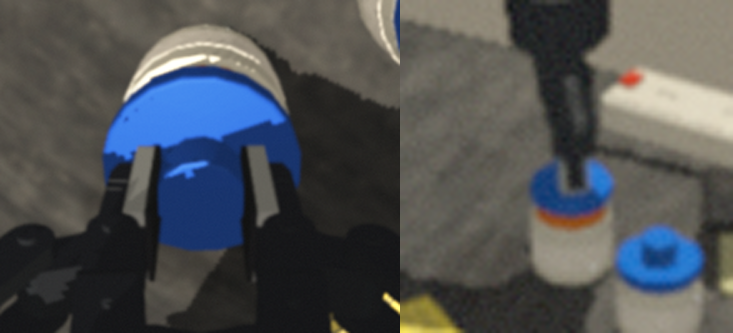

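Emit:
arm_command(commands=[0,0,0.002,0,0,0,0.002,0,0,0,0.002,0,0,0,0.001,0,0,0,0,0])

```text
clock: 16.45
position: [566.6, 270.8, 36.6]
ee_rot: [0.983, -0.184, 0.026, -0.007]
contact_force: [0.3, -0.1, -0.7]
gripper_width: 23.5
```

```bash
python3 -c "
from h import *
go(566,270.5,28)"
```

```text
t 16.45 pos [566.6 270.8  36.6] zaxis [ 0.053  0.005 -0.999] yang -111.2 F [ 0.3 -0.1 -0.7] w 23.524427792873134
tool delta mm [-0.9  0.7  8.5]
```

Emit:
arm_command(commands=[-0.0008,0.0006,0.003,0,0,0,0.003,0,0,0,0.003,0,0,0,0.003,0,0,0,0.003,0])

```text
clock: 16.95
position: [567.1, 270.8, 27.7]
ee_rot: [0.983, -0.183, 0.027, -0.007]
contact_force: [-9.8, -1.1, 23.4]
gripper_width: 23.2
```

```bash
python3 -c "
from h import *
go(566,270.5,28);look('w18',(212,120,292,200))"
```

```text
t 16.95 pos [567.1 270.8  27.7] zaxis [ 0.056  0.004 -0.998] yang -111.1 F [-9.8 -1.1 23.4] w 23.171704754950863
tool delta mm [-0.9  0.6 -0.3]
t 16.95 pos [567.1 270.8  27.7] zaxis [ 0.056  0.004 -0.998] yang -111.1 F [-9.8 -1.1 23.4] w 23.171704754950863
tool delta mm [ 63.5 421.4  20.8]
16.95 [567.1 270.8  27.7] [ 0.983 -0.183  0.027 -0.007] [-9.8 -1.1 23.4] 23.171704754950863
```

View pics/w18v.png

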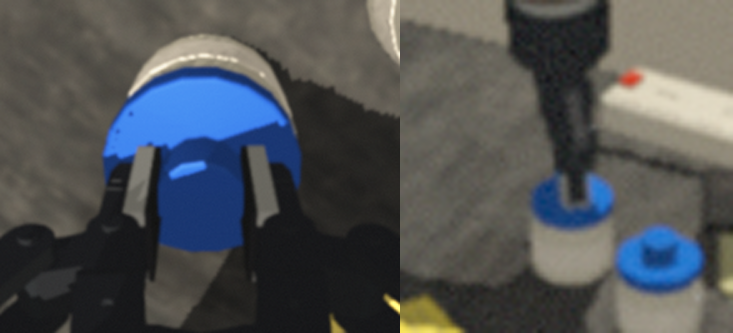

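Emit:
arm_command(commands=[0,0,0,0,0,0,0,0,0,0,0,0,0,0,0,0,0,0,0,0], jaw=0.55)

```text
clock: 17.55
position: [567.2, 271.0, 27.1]
ee_rot: [0.983, -0.183, 0.027, -0.008]
contact_force: [0.1, 0.3, 0.0]
gripper_width: 46.7
```

Emit:
arm_command(commands=[0,0,-0.005,0,0,0,-0.01,0,0,0,-0.015,0,0,0,-0.015,0,0,0,-0.01,0])

```text
clock: 18.05
position: [563.3, 269.8, 83.5]
ee_rot: [0.983, -0.183, 0.026, -0.006]
contact_force: [0.4, -0.1, -0.3]
gripper_width: 46.7
```

```bash
python3 -c "
from h import *
look('w19',(212,120,292,200));go(562,271,80)"
```

```text
t 18.05 pos [563.3 269.8  83.5] zaxis [ 0.054  0.003 -0.999] yang -111.1 F [ 0.4 -0.1 -0.3] w 46.66377697798751
tool delta mm [ 64.2 420.2  77.6]
18.05 [563.3 269.8  83.5] [ 0.983 -0.183  0.026 -0.006] [ 0.4 -0.1 -0.3] 46.66377697798751
t 18.15 pos [563.9 270.4  84.2] zaxis [ 0.056  0.004 -0.998] yang -111.1 F [-0.  -0.5 -0.4] w 46.68744083499711
tool delta mm [-2.2  0.2  4.1]
```

View pics/w19v.png

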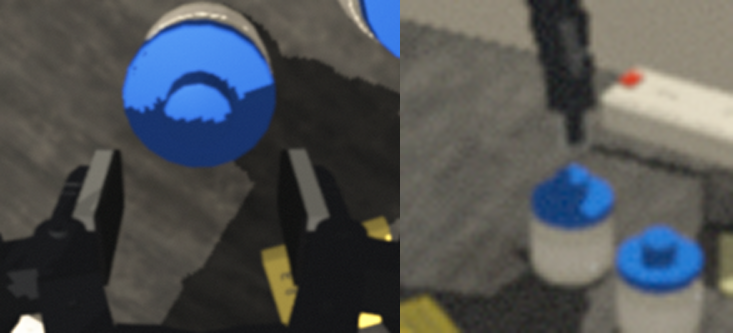

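Emit:
arm_command(commands=[0,0,-0.015,0,0.002,0.01,-0.02,0,0.005,0.02,-0.015,0,0.007,0.03,0,0,0.008,0.032,0,0], jaw=0.0)

```text
clock: 18.65
position: [547.3, 176.6, 132.3]
ee_rot: [0.983, -0.181, 0.026, -0.006]
contact_force: [0.1, -0.5, 0.2]
gripper_width: -0.1
```

Emit:
arm_command(commands=[0.008,0.03,0,0,0.008,0.03,0,0,0.008,0.025,0,0,0.005,0.015,0,0,0,0,0,0])

```text
clock: 19.15
position: [535.0, 65.2, 129.5]
ee_rot: [0.983, -0.183, 0.024, -0.005]
contact_force: [0.6, 0.0, 0.1]
gripper_width: -0.0
```

```bash
python3 -c "
from h import *
wsnap('w20');go(530,13,100)
for o in wfit('w20',B,67):print(o)"
```

```text
19.15 [535.   65.2 129.5] [ 0.983 -0.183  0.024 -0.005] [0.6 0.  0.1] -0.009367844628361124
t 19.2 pos [535.2  66.  129.6] zaxis [ 0.049  0.002 -0.999] yang -111.0 F [-0.6  0.2 -0.3] w -0.2357673754438574
tool delta mm [12.9 51.9 29.2]
(array([565.1, 264.1,  69.4]), array([565.2, 263.9]), array([60.8, 68.9]), array([ 80., 251.]))
(array([573.1, 163. ,  65.1]), array([573.3, 163. ]), array([60.4, 64.7]), array([157., 208.]))
(array([527.5,  12.2,  64.4]), array([527.6,  12.3]), array([63.1, 63.8]), array([347., 196.]))
```

View pics/w20.png

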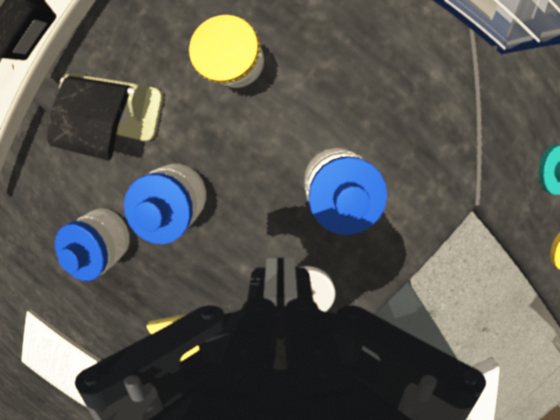

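```bash
python3 -c "
from h import *
a=cv2.imread('pics/w20.png')
cv2.imwrite('pics/c20.png',cv2.resize(a[140:300,240:400],(600,600),interpolation=cv2.INTER_CUBIC))
for z in(88,90,92):print(z,watz('w20',353,201,z))
for o in wfit('w20',B,72,box=(290,130,400,250)):print(o)
print(np.load('pics/w20.npz')['T'][:3,3])"
```

```text
88 [530.00514006  11.84429165]
90 [530.67374883  12.05135011]
92 [531.34235761  12.25840857]
(array([529.1,  12.7,  63.1]), array([529.2,  12.8]), array([61.8, 62.5]), array([347., 196.]))
[604.73769461  34.98788199 311.54643626]
```

View pics/c20.png

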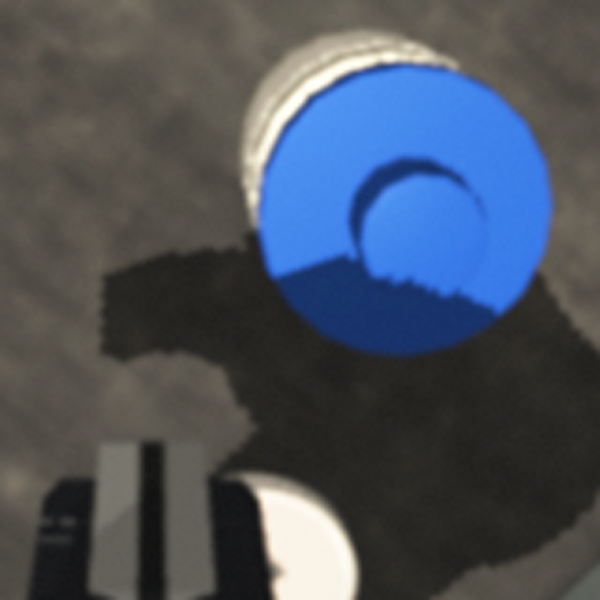

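Emit:
arm_command(commands=[0.005,0.015,0,0,0.005,0.02,0.005,0,0.003,0.01,0.01,0,0,0.004,0.012,0,0,0,0.01,0])

```text
clock: 19.7
position: [533.5, 17.9, 90.7]
ee_rot: [0.983, -0.18, 0.025, -0.007]
contact_force: [-0.3, -1.1, 0.5]
gripper_width: 0.2
```

```bash
python3 -c "
from h import *
go(531,12.6,75);look('w21',(252,170,332,250))"
```

```text
t 19.7 pos [533.5  17.9  90.7] zaxis [ 0.052  0.004 -0.999] yang -110.8 F [-0.3 -1.1  0.5] w 0.2295380656223218
tool delta mm [-1.2  6.2 15.6]
t 19.7 pos [533.5  17.9  90.7] zaxis [ 0.052  0.004 -0.999] yang -110.8 F [-0.3 -1.1  0.5] w 0.2295380656223218
tool delta mm [ -0.  174.7  87. ]
19.7 [533.5  17.9  90.7] [ 0.983 -0.18   0.025 -0.007] [-0.3 -1.1  0.5] 0.2295380656223218
```

View pics/w21v.png

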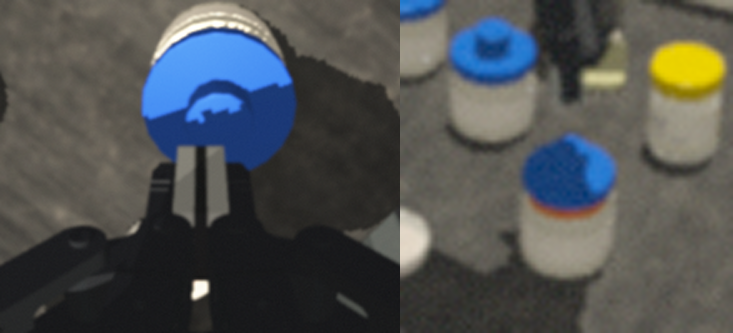

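Emit:
arm_command(commands=[-0.001,0.003,0.005,0,0,0.002,0.006,0,0,0,0.005,0,0,0,0.002,0,0,0,0,0])

```text
clock: 20.3
position: [531.9, 15.0, 70.6]
ee_rot: [0.984, -0.179, 0.025, -0.006]
contact_force: [0.3, 0.7, 0.4]
gripper_width: -0.1
```

```bash
python3 -c "
from h import *
go(531,12.6,60);look('w22',(252,170,332,250))"
```

```text
t 20.3 pos [531.9  15.   70.6] zaxis [ 0.05   0.003 -0.999] yang -110.6 F [0.3 0.7 0.4] w -0.0869221317239327
tool delta mm [-0.5  2.8 10.5]
t 20.3 pos [531.9  15.   70.6] zaxis [ 0.05   0.003 -0.999] yang -110.6 F [0.3 0.7 0.4] w -0.0869221317239327
tool delta mm [  1.  171.   67.2]
20.3 [531.9  15.   70.6] [ 0.984 -0.179  0.025 -0.006] [0.3 0.7 0.4] -0.0869221317239327
```

View pics/w22v.png

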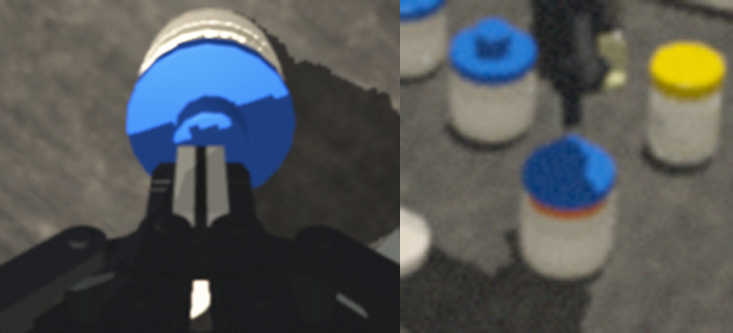

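Emit:
arm_command(commands=[-0.0005,0.003,0.003,0,0,0,0.003,0,0,0,0.003,0,0,0,0.001,0,0,0,0,0])

```text
clock: 20.9
position: [531.5, 12.3, 60.7]
ee_rot: [0.983, -0.179, 0.025, -0.007]
contact_force: [-0.1, -0.3, -0.4]
gripper_width: 0.0
```

```bash
python3 -c "
from h import *
go(531,12.6,50);look('w23',(252,170,332,250))"
```

```text
t 20.9 pos [531.5  12.3  60.7] zaxis [ 0.053  0.004 -0.999] yang -110.6 F [-0.1 -0.3 -0.4] w 0.039801319659958326
tool delta mm [-1.   0.1 10.7]
t 20.9 pos [531.5  12.3  60.7] zaxis [ 0.053  0.004 -0.999] yang -110.6 F [-0.1 -0.3 -0.4] w 0.039801319659958326
tool delta mm [  0.9 168.1  57.1]
20.9 [531.5  12.3  60.7] [ 0.983 -0.179  0.025 -0.007] [-0.1 -0.3 -0.4] 0.039801319659958326
```

View pics/w23v.png

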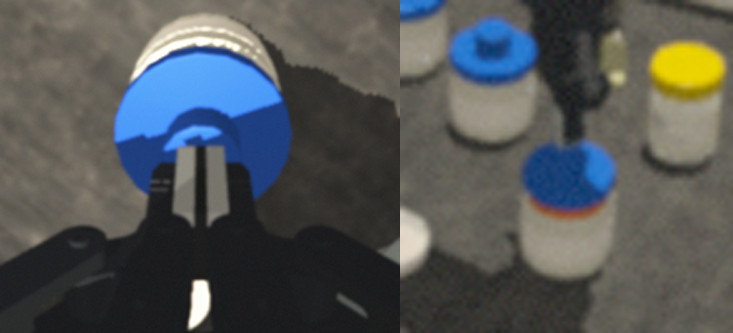

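Aligned over the knob. Press down in steps with force checks.

Emit:
arm_command(commands=[-0.001,0,0.002,0,0,0,0.003,0,0,0,0.003,0,0,0,0.003,0,0,0,0.003,0])

```text
clock: 21.5
position: [531.7, 12.8, 48.7]
ee_rot: [0.984, -0.178, 0.026, -0.006]
contact_force: [-3.1, 0.2, 7.8]
gripper_width: 0.1
```

```bash
python3 -c "
from h import *
go(531,12.6,40)"
```

```text
t 21.5 pos [531.7  12.8  48.7] zaxis [ 0.054  0.003 -0.999] yang -110.5 F [-3.1  0.2  7.8] w 0.10328569765752518
tool delta mm [-1.   0.6  8.6]
```

Emit:
arm_command(commands=[-0.001,0,0.003,0,0,0,0.003,0,0,0,0.003,0,0,0,0.003,0,0,0,0.003,0])

```text
clock: 22.0
position: [533.2, 12.6, 45.6]
ee_rot: [0.984, -0.175, 0.029, -0.005]
contact_force: [-8.4, 2.0, 21.0]
gripper_width: 0.1
```

```bash
python3 -c "
from h import *
go(531,12.6,40);look('w24',(252,170,332,250))"
```

```text
t 22.0 pos [533.2  12.6  45.6] zaxis [ 0.058 -0.001 -0.998] yang -110.2 F [-8.4  2.  21. ] w 0.09698318220629247
tool delta mm [-2.3  0.8  5.5]
t 22.0 pos [533.2  12.6  45.6] zaxis [ 0.058 -0.001 -0.998] yang -110.2 F [-8.4  2.  21. ] w 0.09698318220629247
tool delta mm [ -1.6 168.5  42.4]
22.0 [533.2  12.6  45.6] [ 0.984 -0.175  0.029 -0.005] [-8.4  2.  21. ] 0.09698318220629247
```

View pics/w24v.png

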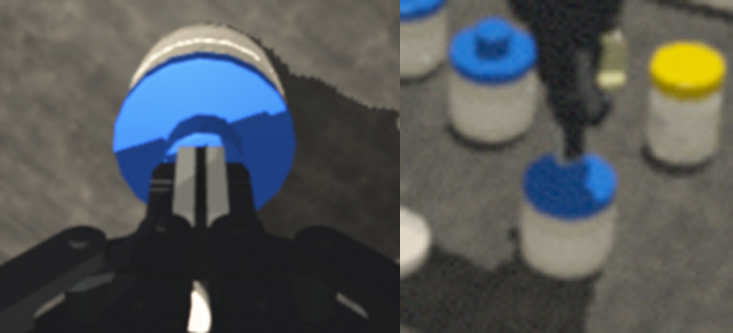

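Emit:
arm_command(commands=[0,0,0,0,0,0,-0.01,0,0,0,-0.02,0,0,0,-0.03,0,-0.003,-0.01,-0.03,0])

```text
clock: 22.6
position: [525.1, 21.8, 135.7]
ee_rot: [0.984, -0.176, 0.024, -0.003]
contact_force: [0.1, -0.6, -0.3]
gripper_width: -0.0
```

Emit:
arm_command(commands=[-0.005,-0.02,0,0,-0.006,-0.028,0,0,-0.006,-0.028,0,0,-0.006,-0.028,0,0,-0.003,-0.015,0,0])

```text
clock: 23.1
position: [545.8, 146.4, 144.3]
ee_rot: [0.984, -0.177, 0.03, -0.006]
contact_force: [0.4, -1.1, 0.2]
gripper_width: 0.3
```

```bash
python3 -c "
from h import *
wsnap('w25')
im=arm.get_image('scene')[:,:,::-1];cv2.imwrite('pics/s25.png',cv2.resize(im[140:260,180:340],(800,600),interpolation=cv2.INTER_CUBIC))
im=arm.get_image('top')[:,:,::-1];cv2.imwrite('pics/t25.png',cv2.resize(im[140:300,180:430],(800,512),interpolation=cv2.INTER_CUBIC));go(565,271,120)"
```

```text
23.1 [545.8 146.4 144.3] [ 0.984 -0.177  0.03  -0.006] [ 0.4 -1.1  0.2] 0.28539197570043623
t 23.25 pos [545.2 145.  143.7] zaxis [ 0.06   0.    -0.998] yang -110.4 F [-0.5 -1.2  0.4] w -0.27585412705183127
tool delta mm [ -26.9 -124.4   24.9]
```

View pics/s25.png

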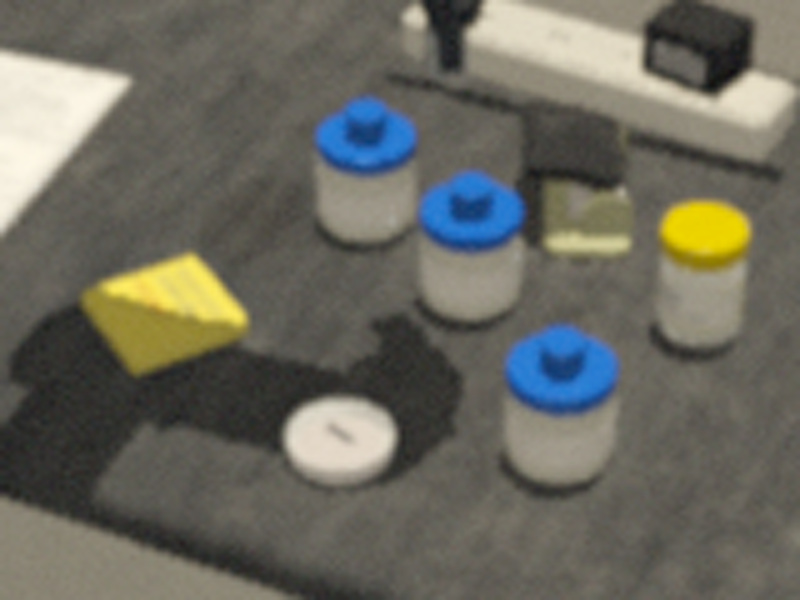

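View pics/w25.png

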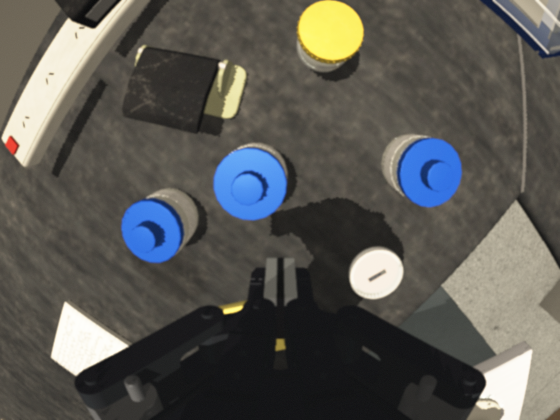

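Emit:
arm_command(commands=[-0.005,-0.022,0,0,-0.006,-0.028,0,0,-0.006,-0.025,0,0,-0.005,-0.016,0,0,-0.001,-0.006,0,0])

```text
clock: 23.75
position: [556.5, 239.8, 143.6]
ee_rot: [0.983, -0.182, 0.027, -0.003]
contact_force: [0.6, -0.8, -0.3]
gripper_width: 0.1
```

```bash
python3 -c "
from h import *
wsnap('w26');go(564,271,70)
for o in wfit('w26',B,62):print(o)
a=cv2.imread('pics/w26.png')
cv2.imwrite('pics/c26.png',cv2.resize(a[140:300,200:400],(750,600),interpolation=cv2.INTER_CUBIC))"
```

```text
23.75 [556.5 239.8 143.6] [ 0.983 -0.182  0.027 -0.003] [ 0.6 -0.8 -0.3] 0.1413212476517608
t 23.8 pos [556.7 240.1 143.5] zaxis [ 0.056 -0.003 -0.998] yang -110.9 F [ 1.2  0.6 -0.2] w 0.021158213649034897
tool delta mm [ -8.2 -30.2  73.7]
(array([564.3, 270.8,  63.6]), array([564.3, 271. ]), array([61.8, 63.3]), array([245., 208.]))
(array([572.6, 166.5,  62.8]), array([572.7, 166.3]), array([61.9, 62.4]), array([357., 157.]))
(array([529.5,  15.2,  68.2]), array([530.1,  14.5]), array([62.1, 68.5]), array([509., 151.]))
```

View pics/c26.png

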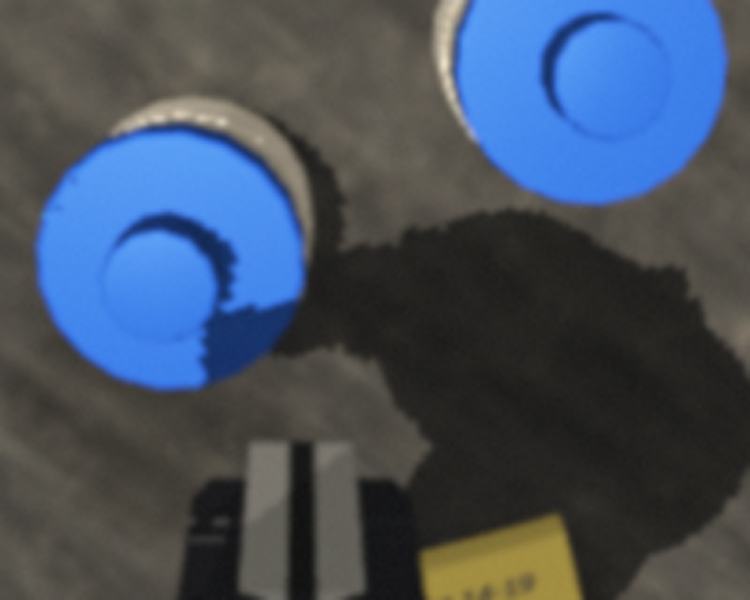

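Emit:
arm_command(commands=[-0.003,-0.012,0.005,0,-0.003,-0.012,0.012,0,0,-0.003,0.015,0,0,0,0.015,0,0,0,0.008,0])

```text
clock: 24.3
position: [564.4, 267.7, 85.4]
ee_rot: [0.983, -0.183, 0.028, -0.004]
contact_force: [-0.5, -0.5, -0.4]
gripper_width: 0.1
```

Emit:
arm_command(commands=[0,0,0,0,0,0,0,0,0,0,0,0,0,0,0,0,0,0,0,0])

```text
clock: 24.8
position: [564.4, 267.4, 84.6]
ee_rot: [0.983, -0.183, 0.027, -0.003]
contact_force: [0.3, -0.4, 0.1]
gripper_width: 0.0
```

```bash
python3 -c "
from h import *
go(565,271,58);look('w27',(212,120,292,200))"
```

```text
t 24.8 pos [564.4 267.4  84.6] zaxis [ 0.055 -0.004 -0.999] yang -111.1 F [ 0.3 -0.4  0.1] w 0.015847349648536083
tool delta mm [-2.1 -3.2 26.6]
t 24.8 pos [564.4 267.4  84.6] zaxis [ 0.055 -0.004 -0.999] yang -111.1 F [ 0.3 -0.4  0.1] w 0.015847349648536083
tool delta mm [ 62.  417.9  81.2]
24.8 [564.4 267.4  84.6] [ 0.983 -0.183  0.027 -0.003] [ 0.3 -0.4  0.1] 0.015847349648536083
```

View pics/w27v.png

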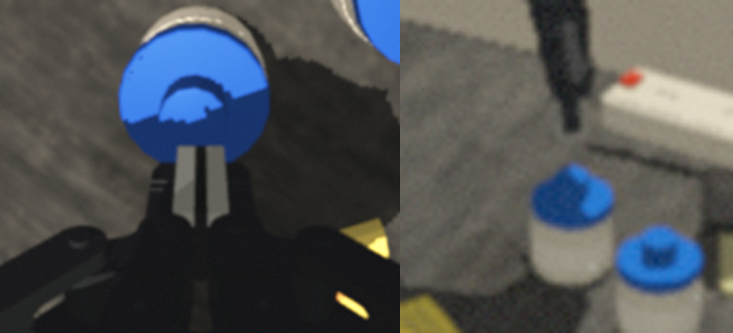

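Emit:
arm_command(commands=[-0.001,-0.002,0.007,0,-0.001,-0.001,0.007,0,0,0,0.006,0,0,0,0.004,0,0,0,0,0])

```text
clock: 25.4
position: [564.6, 271.1, 58.3]
ee_rot: [0.983, -0.183, 0.027, -0.003]
contact_force: [0.3, 0.0, 0.1]
gripper_width: 0.1
```

```bash
python3 -c "
from h import *
go(565,271,48)"
```

```text
t 25.4 pos [564.6 271.1  58.3] zaxis [ 0.054 -0.004 -0.999] yang -111.1 F [0.3 0.  0.1] w 0.05838543437738666
tool delta mm [-0.1  0.1 10.3]
```

Emit:
arm_command(commands=[0,0,0.003,0,0,0,0.003,0,0,0,0.003,0,0,0,0.003,0,0,0,0.003,0])

```text
clock: 25.9
position: [566.5, 271.4, 45.4]
ee_rot: [0.983, -0.183, 0.028, -0.003]
contact_force: [-9.7, -2.8, 24.9]
gripper_width: 0.1
```

```bash
python3 -c "
from h import *
go(565,271,45)"
```

```text
t 25.9 pos [566.5 271.4  45.4] zaxis [ 0.056 -0.004 -0.998] yang -111.0 F [-9.7 -2.8 24.9] w 0.1312778205000376
tool delta mm [-1.3  0.9  0.3]
```

Emit:
arm_command(commands=[0,0,0,0,0,0,-0.01,0,0,0,-0.02,0,0,0,-0.03,0,-0.01,-0.02,-0.03,0])

```text
clock: 26.4
position: [556.8, 290.7, 134.9]
ee_rot: [0.983, -0.184, 0.025, 0.0]
contact_force: [0.7, 0.2, 0.9]
gripper_width: -0.1
```

Emit:
arm_command(commands=[-0.01,-0.025,-0.01,0,-0.015,-0.03,0,0,-0.015,-0.03,0,0,-0.01,-0.02,0,0,0,0,0,0])

```text
clock: 26.9
position: [550.2, 414.4, 154.0]
ee_rot: [0.982, -0.184, 0.03, -0.006]
contact_force: [-0.1, 0.2, -0.2]
gripper_width: 0.2
```

```bash
python3 -c "
from h import *
im=arm.get_image('scene')[:,:,::-1];A=cv2.resize(im[145:250,195:335],(400,300),interpolation=cv2.INTER_CUBIC)
im=arm.get_image('top')[:,:,::-1];cv2.imwrite('pics/f.png',np.hstack([A,cv2.resize(im[140:280,180:366],(400,300),interpolation=cv2.INTER_CUBIC)]));go(565,271,120)
b=cv2.imread('pics/top0.png');d=cv2.absdiff(b,np.ascontiguousarray(im)).max(2);print((d[140:290,180:330]>60).sum())"
```

```text
t 27.0 pos [550.2 412.  153.9] zaxis [ 0.06  -0.    -0.998] yang -111.3 F [ 0.5 -1.3  0.1] w -0.05893339652374259
tool delta mm [ 63.1 126.7  34.8]
461
```

View pics/f.png

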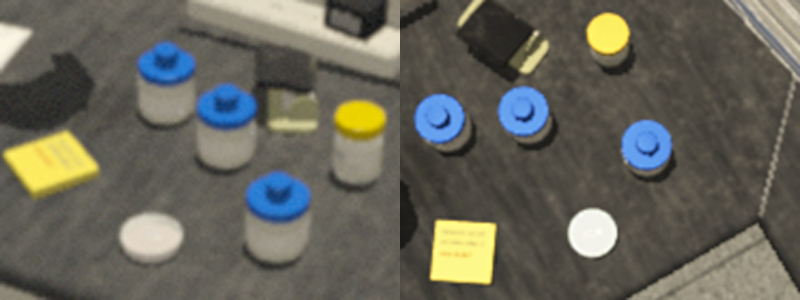

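All three lids are flush, no orange shows, and the pots and the things around them are in place. The arm is clear, so I'm handing in.

```bash
python3 -c "
from bench import arm
print(arm.job_done())"
```

```text
the job is handed in; nothing more can be done
None
```

I put the loose blue lid on pot_c and pressed it home, then pressed pot_a's proud lid home. I finished with a second press on pot_c's knob as a check, and left pot_b alone. The job was handed in at about 27 s.

**Last checks:**
- Both pressed lids stopped hard at the same tool height: 45.6 mm at 21 N for pot_a and 45.4 mm at 25 N for pot_c.
- The final scene and top pictures show all three lids flush with no orange. The pots, jar, dish and pad look to be standing where they were, and the arm was clear.

**What disagreed:**
- **Fingertip position:** the fingertips sat about 35 mm behind the reported TCP, not at it as described. I set the grasp depth from the pictures and checked the contact force as I went down.
- **Tool tilt:** the tool drifted to about 3° off vertical during the moves. The lid still fitted and seated properly, but each press had up to about 10 N of sideways force.
- **Calibration:** the scene camera placed the loose lid about 7 mm from where the wrist and top cameras did, so I used those two instead.

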